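# Fill the treat chest and clamp its cover down

## Robot

A 7-joint arm with a two-finger parallel gripper is mounted at the origin on the work surface. World frame = base frame: x ahead of the robot, y to its left, z up, the work surface at z = 0. Lengths are in m, angles in degrees, forces in N, time in s.
With the tool pointing down it reaches from about 0.425 to 0.875 m from the base axis. Payload 4.7 kg.
Tool frame: the origin (TCP) lies at the very end of the fingers, on their centre line; the grasp point (between the pads) lies env.tcp_to_grasp behind it (env.tcp_to_grasp is the distance from the TCP to the grasp point, in m); z points along the fingers, x is the direction in which the jaws open and shut, and the axes are right-handed (so a half turn about z gives the same grasp; the last joint's range is limited). The gripper opens to 87 mm and grips with 3 to 60 N. Pads are 19 mm wide; open, the fingers measure 117 mm over their backs; the gripper's body (75 mm by 190 mm) begins 51 mm behind the grasp point.
Start: joints at [67.5, 18.392, -4.016, 83.108, 1.295, 78.541, -3.26], TCP at [0.257, -0.597, 0.223] pointing down, gripper open.
Joint ranges: [-163.93, 163.93], [-17.29, 119.83], [-79.2, 71.16], [3.27, 140.29], [-89.18, 269.18], [5.43, 117.66], [-154.24, 154.24]. Speed limits (degrees/s): [147.25, 147.25, 180, 180, 180, 180, 180].

## Interface

Orientations are given as [roll, pitch, yaw] about the fixed x, y, z axes, in that order (R = Rz(yaw) Ry(pitch) Rx(roll)).
In Python, from cell import env gives the robot as it stands. The module is installed in compiled form; this text tells all that it offers.
- The arm moves only by the tool send_rows, never from a script. Its argument "steps" is a list of rows, each a list of 3 entries, a list of its own where there are three numbers: the shift along the tool's x, y, z in m, then the turn, a rotation vector about the tool's x, y, z in rad, then the finger opening in m, from 0 to 0.087. A call has exactly 5 rows; each row is the pose to reach, as a shift and turn from the pose commanded when the call began, along the tool's axes at that moment; what a row does not reach only later rows make up. A row lasts 1/12 s, in which the tool goes at most 41.7 mm and 7.16 degrees, less where a joint would pass 70% of its speed; a pose out of reach is approached as far as the arm can. A call with a gripper value outside its range is refused whole. The fingers move at their own pace and stop on an object; "grip_force" is the grip in N (left out, the last holds). Time passes only in rows, so rows that repeat a pose let the fingers close, or fill a call up. It gives the time, the measured TCP pose, the force and the opening at its end, in the units of the state.
- env.get_obs(): the state, without advancing time (a new reading comes with each control period).
- env.read_camera(name): name is "scene" or "top"; returns a dict with "pixels" (384x512x3 uint8, red, green, blue), "fx", "fy", "cx", "cy" (pixels), "position" and "rotation" of the camera in the world. Camera axes: x right, y up, looking along -z (the intrinsics and any distortion apply to the point x, -y, -z); pixel columns grow to the right and rows downward; lengths in m; the calibration is good to about 2 mm. A picture is of the moment at which its call begins. There is no depth.
- env.sign_off(): hands the job in, once; it reports no verdict.
The state is a dict: "time_s": time; "qpos": joint angles; "joint_velocities": joint speeds; "effort": joint torques, N m; "tool_pos": TCP position; "tool_rot": TCP orientation; "force": force on the tool from outside, world axes, zero at the start; "wrist_torque": the same for the moment, N m; "grip_width": finger opening in m.
Only numpy, scipy, OpenCV 4.12 (cv2) and the standard library are available. Lean on these libraries where they do the work, as an engineer would, in place of code of your own. Each camera call takes 0.05 s, during which the arm holds its last target.

## Task

Lift the cover plate off the two pins of the treat chest and lay it flat on the cork mat, put all the bone-shaped chews that lie on the shelf into the chest, and seat the cover back over both pins, flat on the chest's rim. Then secure it so that the dog cannot lift it: squeeze each sprung clamp open and clip one onto each pin, lying flat on the cover with the pin in its jaw pocket. Leave the cedar spool and the steel tumbler among these things standing where they are.

Things in the scene. Friction and masses are not known exactly. Their poses are not given: they have to be found in the camera images.
- chest: grey plastic treat chest, fixed; open box 126 (x) x 208 (y) x 85 mm high; inside 114 (x) x 148 (y) mm, floor 5 mm above the shelf; solid end walls 30 mm thick at both y ends, each with an upright steel pin. Origin: centre of the underside; z up. The latches on its -x side play no part.
- pin_left (a point): axis of the steel pin on the chest's +y end wall (chest frame x = 0, y = +88 mm), at 91 mm height, the level of the top face of the seated cover. The pin is round, 12 mm thick, and stands 46 mm above the rim (top at 131 mm), the last 10 mm tapering to 7 mm
- pin_right (a point): the same for the pin on the chest's -y end wall (y = -88 mm)
- cover: loose light-wood cover plate, 126 (x) x 216 (y) x 6 mm, 250 g, lying on the chest at the start, with two 16 mm holes at y = +88 and -88 mm that drop over the pins; dark upright grip bar on the middle of its top, 18 mm thick (x), 70 mm long (y), 34 mm tall (z 6 to 40 mm). Origin: centre of the underside; z up. Either way round fits. Seated, its underside is 85 mm above the shelf.
- mat: thin cork mat fixed on the shelf, 170 (x) x 260 (y) x 4 mm, kept empty for the cover. Origin: centre of its underside
- chew1: bone-shaped wooden dog chew lying flat, 92 x 42 x 22 mm: a shank 18 mm wide and 22 mm tall along its x, bare for 48 mm at the middle, with round lobes at both ends. Origin: centre of its underside; z up. Two to four of the four chews are present (absent ones read None).
- chew2: bone-shaped wooden dog chew lying flat, 92 x 42 x 22 mm: a shank 18 mm wide and 22 mm tall along its x, bare for 48 mm at the middle, with round lobes at both ends. Origin: centre of its underside; z up. Two to four of the four chews are present (absent ones read None).
- chew3: bone-shaped wooden dog chew lying flat, 92 x 42 x 22 mm: a shank 18 mm wide and 22 mm tall along its x, bare for 48 mm at the middle, with round lobes at both ends. Origin: centre of its underside; z up. Two to four of the four chews are present (absent ones read None).
- chew4: bone-shaped wooden dog chew lying flat, 92 x 42 x 22 mm: a shank 18 mm wide and 22 mm tall along its x, bare for 48 mm at the middle, with round lobes at both ends. Origin: centre of its underside; z up. Two to four of the four chews are present (absent ones read None).
- clamp1: sprung clamp like a big black clothes peg, lying flat, hinge axis (z) up; 115 mm long, 28 mm tall. Origin: hinge axis, underside. Shut, +x is the symmetry axis and points to the jaw tips (x = +53 mm). The handles reach back to x = -55 mm; outer faces 51 mm apart at x = -37 mm, 61 mm at the ends. This body is the +y lever: opened by q, it turns +q/2 (anticlockwise) from the symmetry axis.
- clamp1_mouth (a point): jaw pocket of this clamp, for a 12 mm pin: 36 mm ahead of the hinge, 14 mm above the underside (fixed to the +y lever). The jaw tips beyond it have inward lips, which stand 26 mm apart when the clamp is fully open. Both clamps are alike.
- clamp1_arm (a joint): opening angle q between this clamp's levers: 0 shut, about 0.13 pinching a pin, 0.52 at the stop. Squeezing the handles (about 8 N) opens it; at the stop their flat outer faces (44 mm long) are parallel, 30 mm apart. The spring shuts it when released.
- clamp2: sprung clamp like a big black clothes peg, lying flat, hinge axis (z) up; 115 mm long, 28 mm tall. Origin: hinge axis, underside. Shut, +x is the symmetry axis and points to the jaw tips (x = +53 mm). The handles reach back to x = -55 mm; outer faces 51 mm apart at x = -37 mm, 61 mm at the ends. This body is the +y lever: opened by q, it turns +q/2 (anticlockwise) from the symmetry axis.
- clamp2_mouth (a point): jaw pocket of this clamp, for a 12 mm pin: 36 mm ahead of the hinge, 14 mm above the underside (fixed to the +y lever). The jaw tips beyond it have inward lips, which stand 26 mm apart when the clamp is fully open. Both clamps are alike.
- clamp2_arm (a joint): opening angle q between this clamp's levers: 0 shut, about 0.13 pinching a pin, 0.52 at the stop. Squeezing the handles (about 8 N) opens it; at the stop their flat outer faces (44 mm long) are parallel, 30 mm apart. The spring shuts it when released.
- spool: bystander: cedar spool standing upright, 48 mm wide, 70 mm high; origin at the underside
- tumbler: bystander: steel tumbler, 60 mm wide, 75 mm high; origin at the underside
There are look-alikes about, which are no part of the job. Leave any pink or red look-alike of the chew1 alone.

How it is judged (in metres and radians):
On the way, in this order (a step that is already met when the one before it is completed fails the run):
1. the cover is off the pins and lies flat on the cork mat (horizontal distance between cover and mat below 0.07 m and height (world z) of cover below 0.012 m and angle between cover's own z axis and vertical below 0.06 rad), for 0.2 s.
2. every chew present is inside the chest (x of chew1 in the frame of chest between -0.06 and 0.06 m and y of chew1 in the frame of chest between -0.077 and 0.077 m and z of chew1 in the frame of chest between -0.002 and 0.082 m and x of chew2 in the frame of chest between -0.06 and 0.06 m and y of chew2 in the frame of chest between -0.077 and 0.077 m and z of chew2 in the frame of chest between -0.002 and 0.082 m and x of chew3 in the frame of chest between -0.06 and 0.06 m and y of chew3 in the frame of chest between -0.077 and 0.077 m and z of chew3 in the frame of chest between -0.002 and 0.082 m and x of chew4 in the frame of chest between -0.06 and 0.06 m and y of chew4 in the frame of chest between -0.077 and 0.077 m and z of chew4 in the frame of chest between -0.002 and 0.082 m), for 0.2 s.
3. the cover is seated over both pins, flat on the rim (horizontal distance between cover and chest below 0.006 m and z of cover in the frame of chest between 0.08 and 0.089 m and angle between the x axis of cover and the x axis of chest, either way round below 0.06 rad and angle between cover's own z axis and vertical below 0.04 rad), for 0.2 s.
At the end, for the whole second after the job is handed in: Chews in the chest; cover over both pins, flat on the rim (6 mm, 5 mm in height, 0.06 rad); a clamp on each pin, the pin within 12 mm of its pocket and holding its jaws apart (0.07 to 0.28 rad), its mid-height 92 to 122 mm above the shelf; all at rest (all of step 2 and all of step 3 and ((horizontal distance between clamp1_mouth and pin_left below 0.012 m and z of clamp1_mouth in the frame of chest between 0.092 and 0.122 m and value of joint clamp1_arm between 0.07 and 0.28 rad and horizontal distance between clamp2_mouth and pin_right below 0.012 m and z of clamp2_mouth in the frame of chest between 0.092 and 0.122 m and value of joint clamp2_arm between 0.07 and 0.28 rad) or (horizontal distance between clamp1_mouth and pin_right below 0.012 m and z of clamp1_mouth in the frame of chest between 0.092 and 0.122 m and value of joint clamp1_arm between 0.07 and 0.28 rad and horizontal distance between clamp2_mouth and pin_left below 0.012 m and z of clamp2_mouth in the frame of chest between 0.092 and 0.122 m and value of joint clamp2_arm between 0.07 and 0.28 rad)) and linear speed of each of cover, clamp1, clamp2 below 0.02 m/s); the robot touches nothing.
It fails at once if the spool or the tumbler is moved by more than 40 mm or toppled (distance of any of spool, tumbler from where it was at the start of the episode above 0.04 m or angle between any of spool, tumbler's own z axis and vertical above 0.5 rad).
Of chew1, chew2, chew3, chew4 only 2 to 4 are there at a start; the rules pass over those that are not, and their reading is None.
At some moment in a run one of chew1, chew2, chew3, chew4, clamp1, clamp2 may be knocked a few centimetres aside while the robot is not near it.
It also fails if it takes over 210 s, if anything falls off the work surface, if the arm or the gripper's body presses on something with over 40 N, if the wrist force passes 120 N, or if a joint passes its speed limit or range.

## Working session

There is one attempt and no reset: what is moved stays moved. The work goes in short steps, Python scripts to look and compute and a tool call to move; the robot and the scene stay as the last step left them, time stands still between calls to the robot, and variables do not carry over. Pictures are saved under pics/ and viewed, and the job is handed in when it is done.

Besides the shell and the picture viewer there is one more tool, called as name(argument=value, ...), one argument or row to a line, values as JSON. send_rows: Moves the arm, as the interface text tells. Its arguments: {"type":"object","properties":{"steps":{"type":"array"},"grip_force":{"type":"number"}},"required":["steps"]}

```bash
mkdir -p pics; ls; python3 - <<'E'
from cell import env
import cv2,json
print(env.get_obs()); print(env.tcp_to_grasp)
for n in("scene","top"):
    c=env.read_camera(n); cv2.imwrite(f"pics/{n}0.png",c["pixels"][:,:,::-1])
    print(n,{k:v for k,v in c.items() if k!="pixels"})
E
```

```text
pics
{'time_s': 0.0, 'qpos': array([67.49802898, 18.43773119, -4.01567264, 83.17569044,  1.29486769,
       78.54013037, -3.25958661]), 'joint_velocities': array([ 0.02570225, -0.02366101, -0.07169622, -0.05085219, -0.02805482,
        0.06736973, -0.02111079]), 'effort': array([-3.08963001e-05, -4.91299975e+01, -4.03929558e-01, -3.12531567e+01,
       -6.38940535e-02,  4.36324789e-02,  1.99101046e-04]), 'tool_pos': array([ 0.25694222, -0.59645437,  0.22146968]), 'tool_rot': array([ 1.79994389e+02,  1.08315134e-01, -6.66877463e+01]), 'force': array([-0.8667743 , -0.0165373 ,  0.24591423]), 'wrist_torque': array([-0.06221619,  0.00816419,  0.030279  ]), 'grip_width': 0.0869271061265289}
0.0187
scene {'fx': 448.4285953430998, 'fy': 448.4285953430998, 'cx': 255.41300629163183, 'cy': 188.14828549163167, 'position': array([ 1.45863022, -0.10120536,  1.05469244]), 'rotation': array([ 4.04230308e+01, -4.95051179e-02,  8.46483089e+01])}
top {'fx': 399.2289424849211, 'fy': 399.2289424849211, 'cx': 249.9960011040116, 'cy': 190.83156447259898, 'position': array([ 0.35486039, -0.02130732,  1.18843914]), 'rotation': array([ 12.0953179 ,   0.11120654, -91.46468232])}
```

View pics/scene0.png

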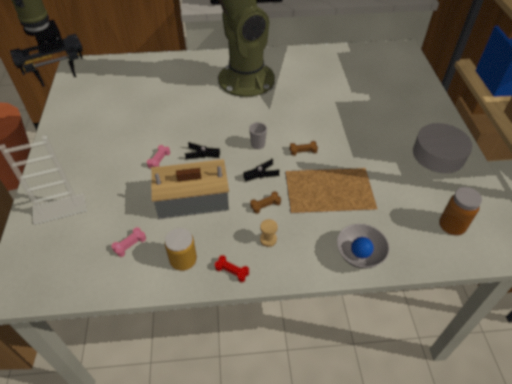

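View pics/top0.png

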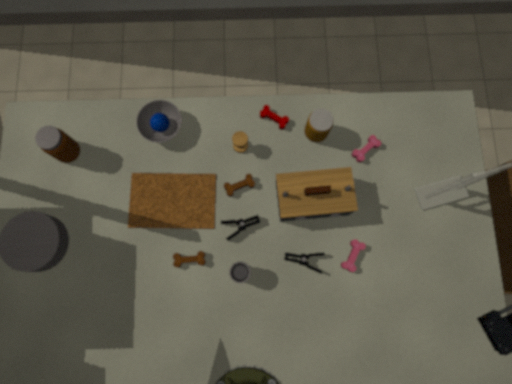

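```bash
cat > h.py <<'E'
import numpy as np,cv2
from scipy.spatial.transform import Rotation as Ro
from cell import env
def snap(n,tag=None):
    c=env.read_camera(n); c["R"]=Ro.from_euler("xyz",c["rotation"],degrees=True).as_matrix()
    if tag: cv2.imwrite(f"pics/{n}_{tag}.png",c["pixels"][:,:,::-1])
    return c
def proj(c,P):
    p=(np.atleast_2d(P)-c["position"])@c["R"]
    return np.c_[c["cx"]+c["fx"]*p[:,0]/-p[:,2], c["cy"]-c["fy"]*p[:,1]/-p[:,2]]
def ray(c,u,v,z):
    d=c["R"]@np.array([(u-c["cx"])/c["fx"],-(v-c["cy"])/c["fy"],-1.0])
    return c["position"]+d*(z-c["position"][2])/d[2]
def crop(c,u0,v0,u1,v1,k,name,pts=[]):
    im=c["pixels"][v0:v1,u0:u1,::-1].copy(); im=cv2.resize(im,None,fx=k,fy=k,interpolation=cv2.INTER_CUBIC)
    for i,p in enumerate(pts):
        cv2.circle(im,(int((p[0]-u0+.5)*k),int((p[1]-v0+.5)*k)),2,(0,255,0),-1)
    cv2.imwrite(f"pics/{name}.png",im)
def delta(pos,yaw,cur=None):
    "shift/turn in tool axes from measured pose to world pos, straight-down with yaw (deg)"
    o=env.get_obs(); R=Ro.from_euler("xyz",o["tool_rot"],degrees=True)
    T=Ro.from_euler("xyz",[180,0,yaw],degrees=True)
    print("t",round(o["time_s"],2),"now",o["tool_pos"].round(4),o["tool_rot"].round(2),"w",round(o["grip_width"],4),"F",o["force"].round(1))
    print("shift",R.inv().apply(np.array(pos)-o["tool_pos"]).round(4),"turn",(R.inv()*T).as_rotvec().round(4))
E
python3 - <<'E'
from h import *
t=snap("top"); s=snap("scene")
for c,pts in((t,dict(chest=(316,193),chewA=(239,185),chewB=(190,259),c1=(240,226),c2=(305,260),mat=(173,200),spool=(241,150),tumb=(239,280))),):
    for k,(u,v) in pts.items(): print(k,ray(c,u,v,0.09 if k=="chest" else .015).round(3))
crop(t,120,130,380,290,3,"topc"); crop(s,130,110,390,260,3,"scc")
E
```

```text
chest [ 0.579 -0.21   0.09 ]
chewA [0.625 0.007 0.015]
chewB [0.409 0.154 0.015]
c1 [0.501 0.007 0.015]
c2 [ 0.397 -0.18   0.015]
mat [0.584 0.206 0.015]
spool [ 0.735 -0.001  0.015]
tumb [0.346 0.013 0.015]
```

View pics/topc.png

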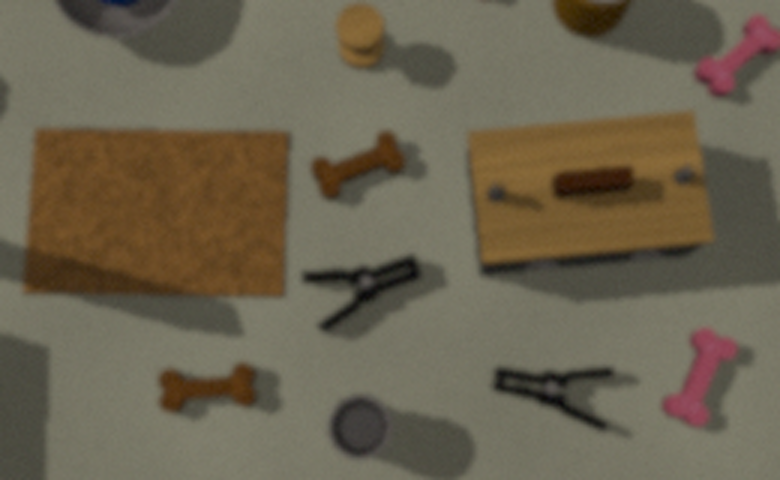

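View pics/scc.png

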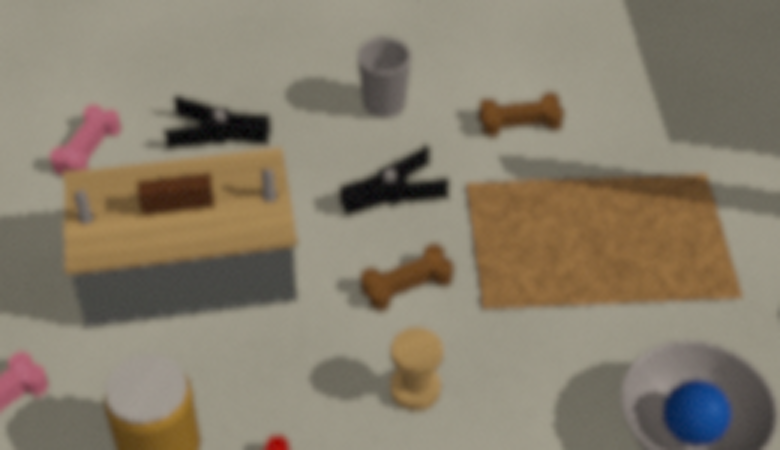

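```bash
cat >> h.py <<'E'
from scipy.optimize import least_squares
def fit(obs,x0):
    "obs: list of (cam, Nx3 local pts, Nx2 pix) -> x,y,yaw(rad)"
    def f(p):
        c,s=np.cos(p[2]),np.sin(p[2]); r=[]
        for cam,L,px in obs:
            L=np.atleast_2d(L); W=np.c_[p[0]+c*L[:,0]-s*L[:,1],p[1]+s*L[:,0]+c*L[:,1],L[:,2]]
            r.append((proj(cam,W)-px).ravel())
        return np.concatenate(r)
    q=least_squares(f,x0,loss="soft_l1"); return q.x,f(q.x)
def place(p,L):
    L=np.atleast_2d(L);c,s=np.cos(p[2]),np.sin(p[2]); return np.c_[p[0]+c*L[:,0]-s*L[:,1],p[1]+s*L[:,0]+c*L[:,1],L[:,2]]
E
python3 - <<'E'
from h import *
t=snap("top"); s=snap("scene")
C=lambda L,u0,v0:np.array(L)/3-0.33+[u0,v0]
# top: image left=+y, image up=+x
ct=C([(470,131),(695,113),(712,240),(483,265)],120,130)
Lc=[(.063,.108,.091),(.063,-.108,.091),(-.063,-.108,.091),(-.063,.108,.091)]
for z in(.091,): print([ray(t,*p,z).round(3) for p in ct])
# scene: image left=-y, down=+x
cs=C([(65,172),(283,149),(295,243),(66,271)],130,110)
Ls=[(-.063,-.108,.091),(-.063,.108,.091),(.063,.108,.091),(.063,-.108,.091)]
print([ray(s,*p,.091).round(3) for p in cs])
for o in([(t,Lc,ct)],[(s,Ls,cs)],[(t,Lc,ct),(s,Ls,cs)]):
    p,r=fit(o,[.58,-.21,0]);print(p.round(4),np.degrees(p[2]).round(2),r.round(1))
m=C([(36,130),(289,131),(287,296),(25,293)],120,130)
Lm=[(.085,.13,.004),(.085,-.13,.004),(-.085,-.13,.004),(-.085,.13,.004)]
ms=C([(468,184),(708,175),(741,296),(481,307)],130,110)
Lms=[(-.085,-.13,.004),(-.085,.13,.004),(.085,.13,.004),(.085,-.13,.004)]
for o in([(t,Lm,m)],[(s,Lms,ms)],[(t,Lm,m),(s,Lms,ms)]):
    q,r=fit(o,[.58,.2,0]);print("mat",q.round(4),np.degrees(q[2]).round(2),r.round(1))
pins=[(0,.088,.091),(0,.088,.131),(0,-.088,.091),(0,-.088,.131)]
bar=[(a,b,.125) for a in(-.009,.009) for b in(-.035,.035)]
M=place(p,pins+bar+Lc)
crop(t,265,160,370,225,6,"ct",proj(t,M)); crop(s,140,150,240,225,6,"cs",proj(s,M))
E
```

```text
[array([ 0.639, -0.101,  0.091]), array([ 0.651, -0.315,  0.091]), array([ 0.529, -0.321,  0.091]), array([ 0.511, -0.108,  0.091])]
[array([ 0.532, -0.321,  0.091]), array([ 0.52 , -0.107,  0.091]), array([ 0.644, -0.101,  0.091]), array([ 0.658, -0.313,  0.091])]
[ 0.5823 -0.2116  0.0656] 3.76 [-0.5  0.3 -0.1 -0.5  0.8  0.8 -0.1 -0.5]
[ 0.5882 -0.2104  0.0583] 3.34 [-0.3 -0.   0.1 -0.3  0.9  0.3 -0.6 -0.1]
[ 0.5845 -0.2111  0.0624] 3.57 [-0.7 -0.6 -0.2 -1.1  0.5  0.1 -0.4 -1.4 -0.6 -0.8 -0.3 -1.3  0.6 -0.8
 -0.7 -1. ]
mat [ 0.5861  0.2084 -0.0306] -1.75 [-0.  -0.3  0.4 -0.3 -0.2  0.  -0.2  0.6]
mat [ 0.5916  0.2095 -0.0489] -2.8 [-0.8 -1.1  0.1 -0.7  0.8  0.9 -0.1  0.3]
mat [ 0.588   0.2091 -0.0377] -2.16 [-0.  -1.2  0.4 -0.6 -0.7 -0.3 -0.6 -0.3 -1.3 -1.6 -0.7 -1.8  0.5 -0.4
 -0.  -0.3]
```

View pics/ct.png

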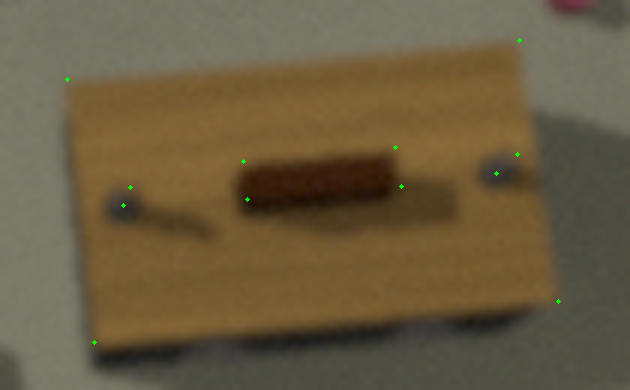

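View pics/cs.png

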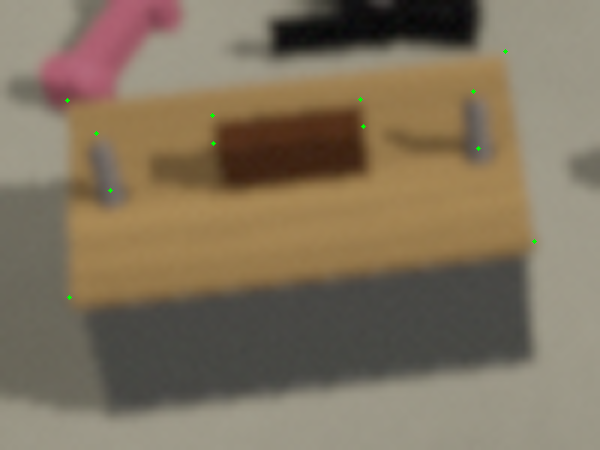

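```bash
python3 -c "
from h import *
delta([.585,-.211,.215],3.6)"
```

```text
t 0.3 now [ 0.2571 -0.5968  0.2222] [ 1.7999e+02  3.0000e-02 -6.6690e+01] w 0.0873 F [-0.9  0.4  0.1]
shift [-0.2246 -0.4538  0.0073] turn [-3.0000e-04  6.0000e-04 -1.2268e+00]
```

send_rows(
  steps=[
    [[-0.018, -0.036, 0.001], [0, 0, -0.12], 0.087],
    [[-0.036, -0.072, 0.002], [0, 0, -0.24], 0.087],
    [[-0.054, -0.108, 0.003], [0, 0, -0.36], 0.087],
    [[-0.072, -0.144, 0.004], [0, 0, -0.48], 0.087],
    [[-0.09, -0.18, 0.005], [0, 0, -0.6], 0.087],
  ],
)

```text
time_s: 0.72
tool_pos: [0.3878, -0.4415, 0.2177]
tool_rot: [180.0, -0.0, -32.0]
force: [1.8, -0.4, 0.3]
grip_width: 0.087
```

```bash
python3 -c "
from h import *
delta([.585,-.211,.215],3.6)"
```

```text
t 0.72 now [ 0.3878 -0.4415  0.2177] [ 1.7998e+02 -2.0000e-02 -3.1990e+01] w 0.087 F [ 1.8 -0.4  0.3]
shift [ 0.0451 -0.3     0.0026] turn [ 4.000e-04 -3.000e-04 -6.212e-01]
```

send_rows(
  steps=[
    [[0.006, -0.04, 0.0], [0, 0, -0.12], 0.087],
    [[0.012, -0.08, 0.0], [0, 0, -0.24], 0.087],
    [[0.018, -0.12, 0.001], [0, 0, -0.36], 0.087],
    [[0.024, -0.16, 0.001], [0, 0, -0.48], 0.087],
    [[0.03, -0.2, 0.001], [0, 0, -0.6], 0.087],
  ],
)

```text
time_s: 1.13
tool_pos: [0.52, -0.2885, 0.2168]
tool_rot: [180.0, -0.0, 2.4]
force: [1.3, -0.4, -0.5]
grip_width: 0.0868
```

```bash
python3 -c "
from h import *
delta([.585,-.211,.18],3.6)"
```

```text
t 1.13 now [ 0.52   -0.2885  0.2168] [ 1.7997e+02 -1.0000e-02  2.3900e+00] w 0.0868 F [ 1.3 -0.4 -0.5]
shift [ 0.0682 -0.0748  0.0367] turn [ 0.0006 -0.0002 -0.0211]
```

send_rows(
  steps=[
    [[0.025, -0.028, 0.005], [0, 0, -0.02], 0.087],
    [[0.05, -0.055, 0.015], [0, 0, -0.02], 0.087],
    [[0.068, -0.075, 0.03], [0, 0, -0.02], 0.087],
    [[0.068, -0.075, 0.036], [0, 0, -0.02], 0.087],
    [[0.068, -0.075, 0.036], [0, 0, -0.02], 0.087],
  ],
)

```text
time_s: 1.55
tool_pos: [0.5842, -0.2101, 0.1784]
tool_rot: [-179.9, 0.2, 3.5]
force: [-0.6, -0.3, -0.2]
grip_width: 0.087
```

```bash
python3 -c "
from h import *
delta([.585,-.211,.102],3.6)
t=snap('top');s=snap('scene')
o=env.get_obs();R=Ro.from_euler('xyz',o['tool_rot'],degrees=True)
P=o['tool_pos']+R.apply([[.0435,0,0],[-.0435,0,0],[0,0,0]])
print(proj(t,P),proj(s,P))
crop(t,255,140,380,240,6,'a',proj(t,P));crop(s,130,130,250,230,6,'b',proj(s,P))"
```

```text
t 1.55 now [ 0.5842 -0.2101  0.1784] [-179.88    0.18    3.46] w 0.087 F [-0.6 -0.3 -0.2]
shift [0.001  0.0011 0.0764] turn [-0.0021  0.0031 -0.0024]
[[320.91131808 167.99705132]
 [324.89200261 200.60122966]
 [322.88406665 184.15503761]] [[184.77600474 167.31672316]
 [183.32064744 144.74400358]
 [184.03176062 155.77343146]]
```

View pics/a.png

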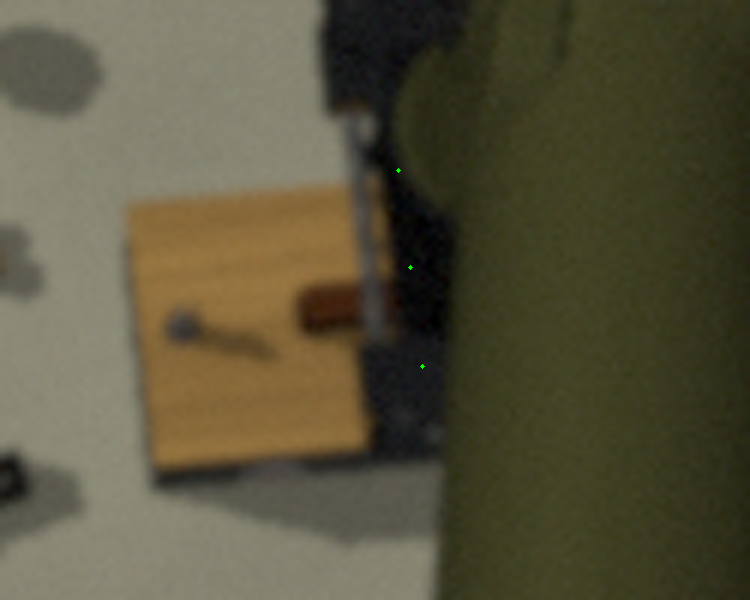

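View pics/b.png

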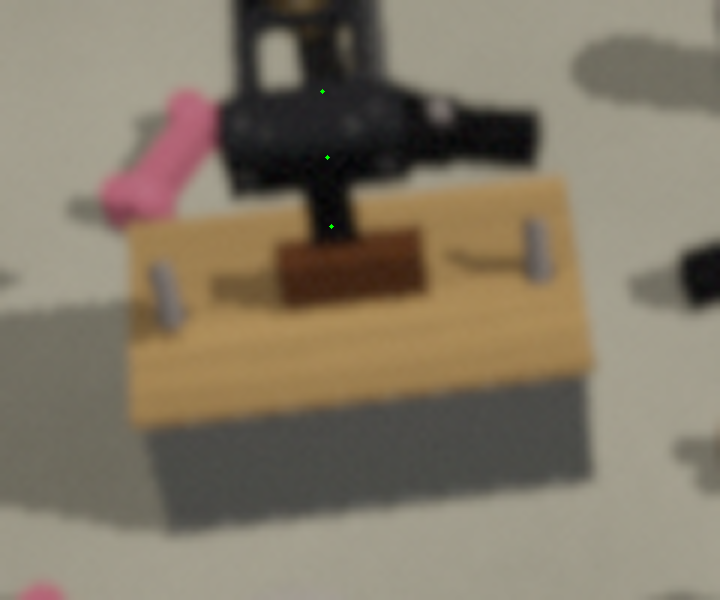

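send_rows(
  steps=[
    [[0.001, 0.001, 0.03], [0, 0.003, 0], 0.087],
    [[0.001, 0.001, 0.06], [0, 0.003, 0], 0.087],
    [[0.001, 0.001, 0.072], [0, 0.003, 0], 0.087],
    [[0.001, 0.001, 0.076], [0, 0.003, 0], 0.087],
    [[0.001, 0.001, 0.076], [0, 0.003, 0], 0.087],
  ],
)

```text
time_s: 2.07
tool_pos: [0.5846, -0.2148, 0.1043]
tool_rot: [-180.0, -0.1, 3.1]
force: [-0.9, -0.1, 0.6]
grip_width: 0.087
```

send_rows(
  steps=[
    [[0, 0, 0], [0, 0, 0], 0.0],
    [[0, 0, 0], [0, 0, 0], 0.0],
    [[0, 0, 0], [0, 0, 0], 0.0],
    [[0, 0, 0], [0, 0, 0], 0.0],
    [[0, 0, 0], [0, 0, 0], 0.0],
  ],
  grip_force=10,
)

```text
time_s: 2.48
tool_pos: [0.5859, -0.2138, 0.1054]
tool_rot: [180.0, -0.2, 3.2]
force: [0.3, 0.0, -0.3]
grip_width: 0.0613
```

send_rows(
  steps=[
    [[0, 0, 0], [0, 0, 0], 0.0],
    [[0, 0, 0], [0, 0, 0], 0.0],
    [[0, 0, 0], [0, 0, 0], 0.0],
    [[0, 0, 0], [0, 0, 0], 0.0],
    [[0, 0, 0], [0, 0, 0], 0.0],
  ],
)

```text
time_s: 2.9
tool_pos: [0.5854, -0.2136, 0.1045]
tool_rot: [180.0, -0.2, 3.2]
force: [-0.4, 0.4, -0.3]
grip_width: 0.028
```

```bash
python3 -c "
from h import *
o=env.get_obs();print(o['wrist_torque'].round(2))
delta([.585,-.211,.102],3.6)
"
```

```text
[ 0.03 -0.14  0.05]
t 2.9 now [ 0.5854 -0.2136  0.1045] [ 1.80e+02 -1.70e-01  3.21e+00] w 0.028 F [-0.4  0.4 -0.3]
shift [-0.0003 -0.0026  0.0025] turn [ 0.0001 -0.0029 -0.0068]
```

send_rows(
  steps=[
    [[0, 0, 0], [0, 0, 0], 0.0],
    [[0, 0, 0], [0, 0, 0], 0.0],
    [[0, 0, 0], [0, 0, 0], 0.0],
    [[0, 0, 0], [0, 0, 0], 0.0],
    [[0, 0, 0], [0, 0, 0], 0.0],
  ],
  grip_force=30,
)

```text
time_s: 3.32
tool_pos: [0.585, -0.2137, 0.1044]
tool_rot: [-180.0, -0.1, 3.2]
force: [-1.1, 0.2, 0.3]
grip_width: 0.0178
```

```bash
python3 -c "
from h import *
o=env.get_obs();print(o['wrist_torque'].round(2))
delta([.585,-.211,.102],3.6)
"
```

```text
[ 0.02  0.47 -0.04]
t 3.32 now [ 0.585  -0.2137  0.1044] [-1.8e+02 -1.2e-01  3.2e+00] w 0.0178 F [-1.1  0.2  0.3]
shift [ 0.0001 -0.0027  0.0024] turn [-0.     -0.0021 -0.007 ]
```

send_rows(
  steps=[
    [[0, 0, -0.01], [0, 0, 0], 0.0],
    [[0, 0, -0.025], [0, 0, 0], 0.0],
    [[0, 0, -0.045], [0, 0, 0], 0.0],
    [[0, 0, -0.065], [0, 0, 0], 0.0],
    [[0, 0, -0.085], [0, 0, 0], 0.0],
  ],
)

```text
time_s: 3.73
tool_pos: [0.5851, -0.2134, 0.1904]
tool_rot: [-180.0, -0.2, 3.2]
force: [0.3, -0.1, -4.1]
grip_width: 0.0173
```

```bash
python3 -c "
from h import *
o=env.get_obs();print(o['wrist_torque'].round(2))
delta([.587,.206,.20],-2)
s=snap('scene','lift')
"
```

```text
[-0.1  -0.09 -0.02]
t 3.73 now [ 0.5851 -0.2134  0.1904] [-1.7997e+02 -1.7000e-01  3.2300e+00] w 0.0173 F [ 0.3 -0.1 -4.1]
shift [ 0.0255 -0.4186 -0.0094] turn [-0.0006 -0.0029  0.0912]
```

View pics/scene_lift.png

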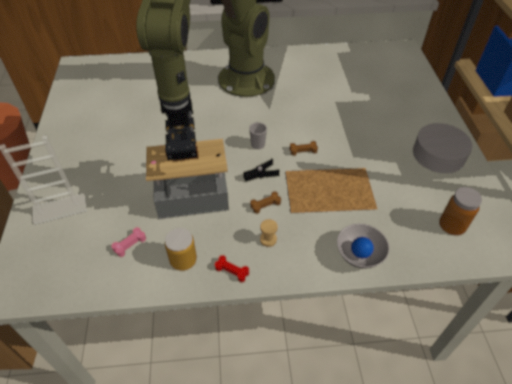

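send_rows(
  steps=[
    [[0.001, -0.02, -0.005], [0, 0, 0.01], 0.0],
    [[0.003, -0.05, -0.01], [0, 0, 0.02], 0.0],
    [[0.006, -0.085, -0.01], [0, 0, 0.03], 0.0],
    [[0.009, -0.12, -0.01], [0, 0, 0.035], 0.0],
    [[0.011, -0.155, -0.01], [0, 0, 0.04], 0.0],
  ],
)

```text
time_s: 4.2
tool_pos: [0.5874, -0.0567, 0.1992]
tool_rot: [-180.0, -0.2, 0.9]
force: [1.1, -0.3, -3.7]
grip_width: 0.0177
```

send_rows(
  steps=[
    [[0.001, -0.035, 0], [0, 0, 0.01], 0.0],
    [[0.003, -0.07, 0], [0, 0, 0.02], 0.0],
    [[0.005, -0.105, 0], [0, 0, 0.03], 0.0],
    [[0.007, -0.14, 0], [0, 0, 0.04], 0.0],
    [[0.009, -0.17, 0], [0, 0, 0.05], 0.0],
  ],
)

```text
time_s: 4.62
tool_pos: [0.5931, 0.1149, 0.1992]
tool_rot: [-179.9, -0.2, -1.9]
force: [-0.2, 0.4, -3.9]
grip_width: 0.0181
```

```bash
python3 -c "
from h import *
delta([.587,.206,.10],-2)
"
```

```text
t 4.62 now [0.5931 0.1149 0.1992] [-1.7993e+02 -1.7000e-01 -1.8700e+00] w 0.0181 F [-0.2  0.4 -3.9]
shift [-0.0094 -0.0907  0.0993] turn [-0.0013 -0.0029  0.0022]
```

send_rows(
  steps=[
    [[-0.002, -0.03, 0.02], [0, 0, 0], 0.0],
    [[-0.004, -0.06, 0.045], [0, 0, 0], 0.0],
    [[-0.007, -0.08, 0.07], [0, 0, 0], 0.0],
    [[-0.009, -0.09, 0.09], [0, -0.002, 0], 0.0],
    [[-0.009, -0.091, 0.1], [0, -0.003, 0], 0.0],
  ],
)

```text
time_s: 5.03
tool_pos: [0.5848, 0.2066, 0.0961]
tool_rot: [-179.9, 0.3, -1.6]
force: [-0.3, -0.9, -3.6]
grip_width: 0.0178
```

send_rows(
  steps=[
    [[0, 0, 0.02], [0, 0, 0], 0.0],
    [[0, 0, 0.035], [0, 0, 0], 0.0],
    [[0, 0, 0.05], [0, 0, 0], 0.0],
    [[0, 0, 0.06], [0, 0, 0], 0.0],
    [[0, 0, 0.064], [0, 0, 0], 0.0],
  ],
)

```text
time_s: 5.45
tool_pos: [0.5877, 0.2014, 0.0339]
tool_rot: [179.9, 0.1, -2.0]
force: [-0.8, -0.5, -3.3]
grip_width: 0.0176
```

```bash
python3 -c "
from h import *
delta([.587,.206,.0234],-2)
"
```

```text
t 5.45 now [0.5877 0.2014 0.0339] [ 1.7994e+02  1.2000e-01 -2.0300e+00] w 0.0176 F [-0.8 -0.5 -3.3]
shift [-0.0008 -0.0046  0.0105] turn [ 0.0011  0.0021 -0.0006]
```

send_rows(
  steps=[
    [[0, 0, 0.003], [0, 0, 0], 0.0],
    [[0, 0, 0.006], [0, 0, 0], 0.0],
    [[0, 0, 0.009], [0, 0, 0], 0.0],
    [[0, 0, 0.0105], [0, 0, 0], 0.0],
    [[0, 0, 0.0105], [0, 0, 0], 0.0],
  ],
)

```text
time_s: 5.87
tool_pos: [0.5882, 0.2031, 0.0252]
tool_rot: [-180.0, -0.0, -1.9]
force: [0.1, 0.2, -3.7]
grip_width: 0.018
```

```bash
python3 -c "
from h import *
delta([.587,.206,.0234],-2)
"
```

```text
t 5.87 now [0.5882 0.2031 0.0252] [-1.7999e+02 -1.0000e-02 -1.9500e+00] w 0.018 F [ 0.1  0.2 -3.7]
shift [-0.0013 -0.0029  0.0018] turn [-0.0002 -0.0002  0.0009]
```

send_rows(
  steps=[
    [[0, 0, 0.001], [0, 0, 0], 0.0],
    [[0, 0, 0.0015], [0, 0, 0], 0.0],
    [[0, 0, 0.002], [0, 0, 0], 0.0],
    [[0, 0, 0.0025], [0, 0, 0], 0.0],
    [[0, 0, 0.0025], [0, 0, 0], 0.0],
  ],
)

```text
time_s: 6.28
tool_pos: [0.5883, 0.2032, 0.0235]
tool_rot: [180.0, -0.0, -1.9]
force: [-2.3, -1.0, 2.9]
grip_width: 0.0178
```

send_rows(
  steps=[
    [[0, 0, 0], [0, 0, 0], 0.0],
    [[0, 0, 0], [0, 0, 0], 0.0],
    [[0, 0, 0], [0, 0, 0], 0.025],
    [[0, 0, 0], [0, 0, 0], 0.04],
    [[0, 0, 0], [0, 0, 0], 0.06],
  ],
)

```text
time_s: 6.7
tool_pos: [0.5885, 0.2032, 0.0225]
tool_rot: [-180.0, -0.0, -1.9]
force: [-0.2, 1.0, 1.0]
grip_width: 0.0304
```

```bash
python3 -c "
from h import *
delta([.587,.206,.0234],-2)
"
```

```text
t 6.7 now [0.5885 0.2032 0.0225] [-1.7996e+02 -4.0000e-02 -1.9500e+00] w 0.0304 F [-0.2  1.   1. ]
shift [-0.0016 -0.0027 -0.0009] turn [-0.0006 -0.0007  0.0009]
```

send_rows(
  steps=[
    [[0, 0, 0], [0, 0, 0], 0.06],
    [[0, 0, 0], [0, 0, 0], 0.06],
    [[0, 0, -0.02], [0, 0, 0], 0.06],
    [[0, 0, -0.05], [0, 0, 0], 0.06],
    [[0, 0, -0.09], [0, 0, 0], 0.06],
  ],
)

```text
time_s: 7.12
tool_pos: [0.586, 0.2021, 0.1105]
tool_rot: [179.9, 0.3, -1.9]
force: [1.3, -0.3, 0.4]
grip_width: 0.0581
```

send_rows(
  steps=[
    [[0, 0, -0.04], [0, 0, 0], 0.06],
    [[0, 0.0, -0.06], [0, 0, 0], 0.06],
    [[0, -0.02, -0.08], [0, 0, 0], 0.06],
    [[0, -0.05, -0.08], [0, 0, 0], 0.06],
    [[0, -0.09, -0.08], [0, 0, 0], 0.06],
  ],
)

```text
time_s: 7.53
tool_pos: [0.5939, 0.2906, 0.1948]
tool_rot: [179.9, -0.3, -2.3]
force: [0.8, -0.8, 0.3]
grip_width: 0.06
```

```bash
python3 - <<'E'
from h import *
t=snap('top','1');s=snap('scene','1')
crop(t,120,150,380,290,3,'t1');crop(s,130,110,390,260,3,'s1')
delta([0,0,0],0)
for c,n in((t,'top'),(s,'scene')):
    hsv=cv2.cvtColor(c['pixels'],cv2.COLOR_RGB2HSV)
    m=((hsv[...,0]>4)&(hsv[...,0]<15)&(hsv[...,1]>150)&(hsv[...,2]>50)).astype(np.uint8)
    k,l,st,ce=cv2.connectedComponentsWithStats(m)
    for i in range(1,k):
        if st[i,4]>40:
            ys,xs=np.where(l==i); pts=np.array([ray(c,x,y,.013)[:2] for x,y in zip(xs,ys)])
            mu=pts.mean(0); w,V=np.linalg.eigh(np.cov(pts.T)); v=V[:,1]
            print(n,st[i],ce[i].round(1),mu.round(4),'axis',np.degrees(np.arctan2(v[1],v[0])).round(1),'len',np.ptp((pts-mu)@v).round(3),np.ptp((pts-mu)@V[:,0]).round(3))
E
```

```text
t 7.63 now [0.5882 0.3019 0.1931] [-1.796e+02  7.000e-02 -1.380e+00] w 0.0603 F [-0.7  1.4 -0.3]
shift [-0.5805  0.3173  0.1916] turn [-0.0069  0.0011 -0.0241]
top [160 195  24   6  96] [171.2 197.7] [0.5919 0.2114] axis 89.9 len 0.069 0.015
scene [  0   0  39  43 434] [14.  17.9] [-0.5308 -1.0063] axis 179.8 len 0.369 0.171
scene [33  0 19 23 93] [42.8  9.9] [-0.5913 -0.8933] axis -152.9 len 0.246 0.041
scene [ 53   0  26  36 267] [64.4 17.3] [-0.5154 -0.7823] axis -163.8 len 0.338 0.103
scene [ 59   0  59  55 900] [89.5 30.9] [-0.3908 -0.6526] axis -172.1 len 0.463 0.241
scene [ 110    0   74   52 1368] [148.5  24.3] [-0.4226 -0.4012] axis -156.3 len 0.527 0.36
scene [ 19  15  30  61 452] [32.4 44.1] [-0.309  -0.8773] axis -163.9 len 0.481 0.107
scene [423  27  16  32 154] [431.   41.5] [-0.1691  0.7989] axis 157.1 len 0.246 0.062
scene [479  30  11  16  41] [484.2  37.3] [-0.1786  1.0367] axis 144.6 len 0.135 0.025
scene [  0  41  47  82 680] [21.2 79.9] [-0.0589 -0.8653] axis -153.7 len 0.591 0.095
scene [474  45   9  17  48] [477.3  52.3] [-0.0721  0.9606] axis 151.1 len 0.13 0.027
scene [437  49  12  30  90] [442.7  63.6] [-0.0075  0.7897] axis 151.9 len 0.213 0.031
scene [38 80 13 15 61] [44.1 86.6] [-6.000e-04 -7.656e-01] axis -164.6 len 0.092 0.045
scene [466  99  15  14  58] [472.5 105. ] [0.2538 0.8032] axis 175.2 len 0.073 0.038
scene [  0 103  27  44 883] [ 10.6 126. ] [ 0.2143 -0.8344] axis -157.9 len 0.256 0.08
scene [ 12 150  16  11 111] [ 19.9 154.8] [ 0.3622 -0.7677] axis 94.9 len 0.048 0.042
scene [  0 152  18  38 380] [  6.7 174.8] [ 0.4482 -0.7876] axis -153.2 len 0.183 0.045
scene [318 179  23  10 194] [329.1 183.8] [0.5789 0.2099] axis 93.8 len 0.075 0.039
scene [441 199  37  35 445] [455.1 219.4] [0.746  0.5446] axis 138.5 len 0.126 0.077
```

View pics/t1.png

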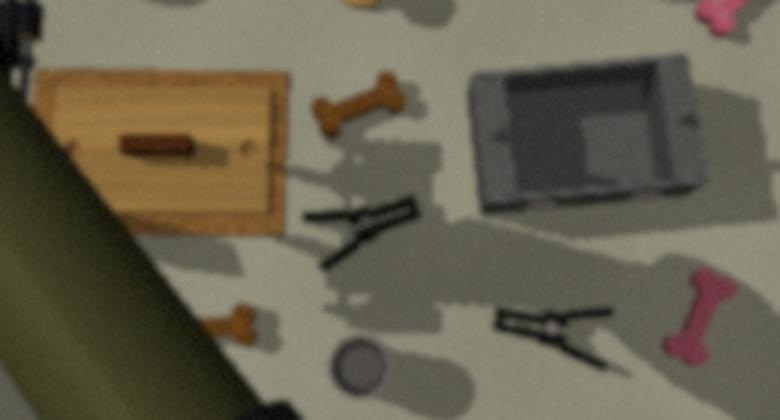

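View pics/s1.png

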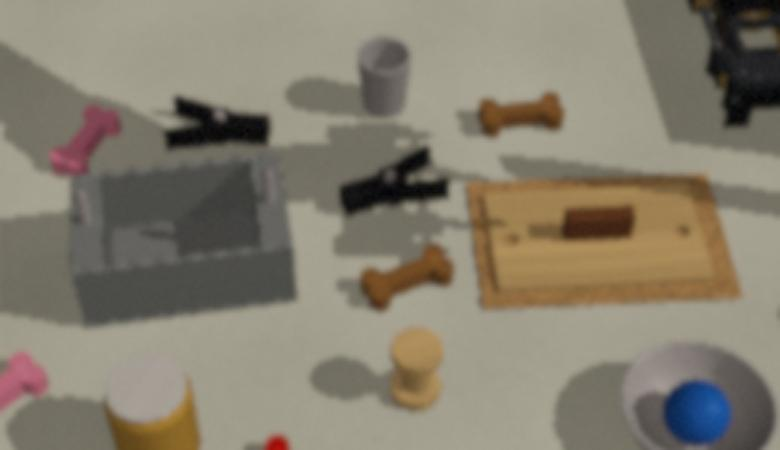

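```bash
cat >> h.py <<'E'
def chews(c,name,z=.011,roi=(120,60,400,320)):
    hsv=cv2.cvtColor(cv2.GaussianBlur(c['pixels'],(3,3),0),cv2.COLOR_RGB2HSV)
    m=((hsv[...,0]>5)&(hsv[...,0]<16)&(hsv[...,1]>125)&(hsv[...,2]>40)).astype(np.uint8)
    k,l,st,ce=cv2.connectedComponentsWithStats(m)
    for i in range(1,k):
        if 50<st[i,4]<2500 and roi[0]<ce[i][0]<roi[2] and roi[1]<ce[i][1]<roi[3]:
            ys,xs=np.where(l==i); pts=np.array([ray(c,x,y,z)[:2] for x,y in zip(xs,ys)])
            w,V=np.linalg.eigh(np.cov(pts.T)); v=V[:,1]; n=V[:,0]
            mu=(v*np.add(*[f(pts@v) for f in(np.min,np.max)])+n*np.add(*[f(pts@n) for f in(np.min,np.max)]))/2
            print(name,st[i,4],ce[i].round(1),'mid',mu.round(4),'mean',pts.mean(0).round(4),'axis',np.degrees(np.arctan2(v[1],v[0])).round(1),'len',np.ptp(pts@v).round(3),np.ptp(pts@n).round(3))
E
python3 - <<'E'
from h import *
t=snap('top');s=snap('scene')
hsv=cv2.cvtColor(t['pixels'],cv2.COLOR_RGB2HSV); print(hsv[185,236:242],hsv[258:261,200])
chews(t,'top',.012);chews(s,'scene',.012)
print('bar@.044'); chews(t,'top',.044);chews(s,'scene',.03)
E
```

```text
[[ 15 199  91]
 [ 16 202  92]
 [ 15 200  92]
 [ 16 200  92]
 [ 15 206  89]
 [ 15 198  89]] [[ 16 198 103]
 [ 15 186 107]
 [ 15 196 103]]
top 157 [238.5 184.7] mid [0.6268 0.0076] mean [0.6268 0.0087] axis 109.5 len 0.083 0.037
top 146 [172.1 197.9] mid [0.5913 0.2093] mean [0.5913 0.2091] axis 86.7 len 0.073 0.02
top 91 [195.9 258.7] mid [0.4121 0.1411] mean [0.4093 0.137 ] axis 90.7 len 0.055 0.032
scene 180 [303.3 147.7] mid [0.4131 0.156 ] mean [0.4139 0.1568] axis 93.6 len 0.086 0.044
scene 215 [329.2 183.8] mid [0.5782 0.2106] mean [0.5778 0.2106] axis 94.5 len 0.077 0.042
scene 235 [265.2 201.7] mid [0.63   0.0071] mean [0.63   0.0067] axis 111.8 len 0.089 0.043
bar@.044
top 157 [238.5 184.7] mid [0.6194 0.0068] mean [0.6194 0.0079] axis 109.5 len 0.081 0.036
top 146 [172.1 197.9] mid [0.5848 0.203 ] mean [0.5849 0.2028] axis 86.7 len 0.071 0.019
top 91 [195.9 258.7] mid [0.4105 0.1367] mean [0.4078 0.1327] axis 90.7 len 0.054 0.031
scene 180 [303.3 147.7] mid [0.4312 0.1515] mean [0.4319 0.1523] axis 93.6 len 0.085 0.043
scene 215 [329.2 183.8] mid [0.5934 0.2052] mean [0.593  0.2053] axis 94.5 len 0.076 0.041
scene 235 [265.2 201.7] mid [0.6443 0.0052] mean [0.6443 0.0048] axis 111.8 len 0.087 0.042
```

```bash
python3 -c "
from h import *
delta([.628,.007,.12],20.5)
"
```

```text
t 7.73 now [0.5902 0.2951 0.1923] [-1.7996e+02  4.0000e-02 -1.7300e+00] w 0.0603 F [ 0.6  0.1 -0.1]
shift [0.0465 0.2868 0.072 ] turn [-0.0009  0.0006 -0.388 ]
```

send_rows(
  steps=[
    [[0.005, 0.025, 0.005], [0, 0, -0.04], 0.06],
    [[0.012, 0.06, 0.01], [0, 0, -0.08], 0.06],
    [[0.019, 0.1, 0.02], [0, 0, -0.15], 0.06],
    [[0.026, 0.14, 0.03], [0, 0, -0.23], 0.06],
    [[0.033, 0.18, 0.04], [0, 0, -0.3], 0.06],
  ],
)

```text
time_s: 8.15
tool_pos: [0.6181, 0.1086, 0.1522]
tool_rot: [179.9, 0.0, 15.4]
force: [2.0, 0.9, 0.1]
grip_width: 0.0601
```

```bash
python3 -c "
from h import *
delta([.628,.007,.09],20.5)
"
```

```text
t 8.15 now [0.6181 0.1086 0.1522] [179.92   0.    15.36] w 0.0601 F [2.  0.9 0.1]
shift [-0.0174  0.1005  0.0623] turn [ 0.0013  0.0001 -0.0897]
```

send_rows(
  steps=[
    [[-0.006, 0.035, 0.01], [0, 0, -0.04], 0.06],
    [[-0.012, 0.068, 0.025], [0, 0, -0.08], 0.06],
    [[-0.016, 0.09, 0.045], [0, 0, -0.09], 0.06],
    [[-0.0175, 0.1, 0.06], [0, 0, -0.09], 0.06],
    [[-0.0175, 0.1, 0.062], [0, 0, -0.09], 0.06],
  ],
)

```text
time_s: 8.57
tool_pos: [0.6253, 0.004, 0.0869]
tool_rot: [180.0, 0.4, 19.9]
force: [-0.2, 0.8, -0.8]
grip_width: 0.0601
```

```bash
python3 -c "
from h import *
delta([.628,.007,.010],20.5)
s=snap('scene');crop(s,210,120,330,220,6,'g')
"
```

```text
t 8.57 now [0.6253 0.004  0.0869] [179.96   0.37  19.91] w 0.0601 F [-0.2  0.8 -0.8]
shift [ 0.0041 -0.0019  0.0769] turn [ 0.0007  0.0065 -0.0104]
```

View pics/g.png

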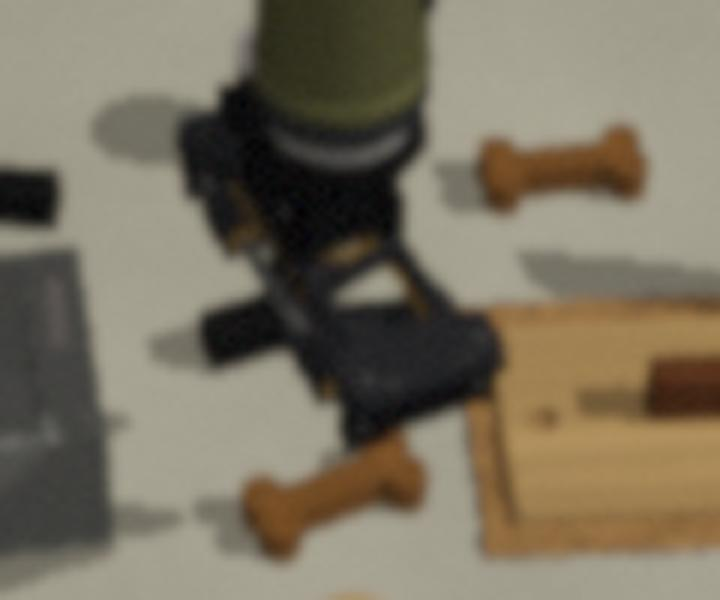

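send_rows(
  steps=[
    [[0.004, -0.002, 0.02], [0, 0.005, -0.01], 0.06],
    [[0.004, -0.002, 0.045], [0, 0.005, -0.01], 0.06],
    [[0.004, -0.002, 0.065], [0, 0.005, -0.01], 0.06],
    [[0.004, -0.002, 0.075], [0, 0.005, -0.01], 0.06],
    [[0.004, -0.002, 0.077], [0, 0.005, -0.01], 0.06],
  ],
)

```text
time_s: 9.03
tool_pos: [0.6292, 0.0159, 0.0125]
tool_rot: [-179.9, -0.2, 21.1]
force: [-1.1, 0.2, -0.0]
grip_width: 0.0601
```

send_rows(
  steps=[
    [[0, 0, 0], [0, 0, 0], 0.0],
    [[0, 0, 0], [0, 0, 0], 0.0],
    [[0, 0, 0], [0, 0, 0], 0.0],
    [[0, 0, 0], [0, 0, 0], 0.0],
    [[0, 0, 0], [0, 0, 0], 0.0],
  ],
  grip_force=15,
)

```text
time_s: 9.45
tool_pos: [0.6312, 0.0147, 0.0147]
tool_rot: [180.0, -0.4, 21.0]
force: [-0.0, -0.3, -0.2]
grip_width: 0.0347
```

send_rows(
  steps=[
    [[0, 0, 0], [0, 0, 0], 0.0],
    [[0, 0, 0], [0, 0, 0], 0.0],
    [[0, 0, 0], [0, 0, 0], 0.0],
    [[0, 0, -0.015], [0, 0, 0], 0.0],
    [[0, 0, -0.035], [0, 0, 0], 0.0],
  ],
)

```text
time_s: 9.87
tool_pos: [0.6286, 0.0145, 0.0477]
tool_rot: [-179.9, -0.1, 21.0]
force: [0.3, -0.5, -0.0]
grip_width: 0.0181
```

send_rows(
  steps=[
    [[0, 0, -0.03], [0, 0, 0], 0.0],
    [[0, 0.0, -0.065], [0, 0, 0], 0.0],
    [[0, 0.02, -0.085], [0, 0, 0], 0.0],
    [[0, 0.05, -0.1], [0, 0, 0], 0.0],
    [[0, 0.085, -0.1], [0, 0, 0], 0.0],
  ],
)

```text
time_s: 10.28
tool_pos: [0.663, -0.0627, 0.1551]
tool_rot: [179.8, -0.7, 21.2]
force: [1.3, -0.0, 0.5]
grip_width: 0.0175
```

```bash
python3 -c "
from h import *
delta([.609,-.205,.145],3.4)
"
```

```text
t 10.28 now [ 0.663  -0.0627  0.1551] [179.84  -0.74  21.24] w 0.0175 F [ 1.3 -0.   0.5]
shift [-0.102   0.113   0.0091] turn [ 0.0008 -0.0133  0.3114]
```

send_rows(
  steps=[
    [[-0.022, 0.025, 0.002], [0, -0.003, 0.06], 0.0],
    [[-0.046, 0.05, 0.004], [0, -0.005, 0.12], 0.0],
    [[-0.07, 0.077, 0.006], [0, -0.01, 0.2], 0.0],
    [[-0.09, 0.1, 0.008], [0, -0.013, 0.27], 0.0],
    [[-0.102, 0.113, 0.009], [0, -0.013, 0.311], 0.0],
  ],
)

```text
time_s: 10.7
tool_pos: [0.6039, -0.212, 0.1397]
tool_rot: [179.8, 0.5, 2.7]
force: [-0.1, -0.8, -0.7]
grip_width: 0.0176
```

send_rows(
  steps=[
    [[0, 0, 0], [0, 0, 0], 0.0],
    [[0, 0, 0], [0, 0, 0], 0.0],
    [[0, 0, 0], [0, 0, 0], 0.0],
    [[0, 0, 0], [0, 0, 0], 0.0],
    [[0, 0, 0], [0, 0, 0], 0.0],
  ],
)

```text
time_s: 11.12
tool_pos: [0.6063, -0.2046, 0.1395]
tool_rot: [-180.0, 0.4, 3.4]
force: [0.2, 0.2, -1.3]
grip_width: 0.018
```

```bash
python3 -c "
from h import *
delta([.609,-.205,.03],3.4)
s=snap('scene');crop(s,120,100,260,220,5,'g1')
"
```

```text
t 11.12 now [ 0.6063 -0.2046  0.1395] [-179.97    0.41    3.36] w 0.018 F [ 0.2  0.2 -1.3]
shift [0.0034 0.0006 0.1094] turn [-0.0006  0.0072 -0.0007]
```

View pics/g1.png

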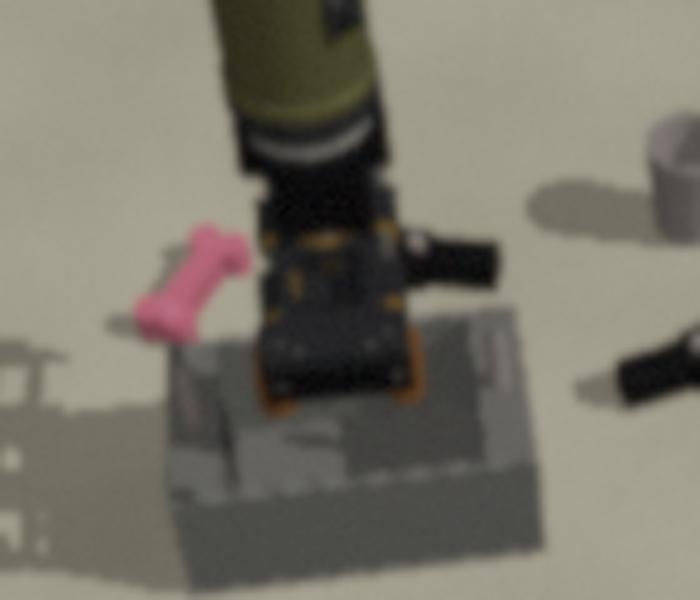

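send_rows(
  steps=[
    [[0.002, 0, 0.02], [0, 0.006, 0], 0.0],
    [[0.003, 0, 0.045], [0, 0.006, 0], 0.0],
    [[0.003, 0, 0.07], [0, 0.006, 0], 0.0],
    [[0.003, 0, 0.09], [0, 0.006, 0], 0.0],
    [[0.003, 0, 0.105], [0, 0.006, 0], 0.0],
  ],
)

```text
time_s: 11.58
tool_pos: [0.6068, -0.2056, 0.0319]
tool_rot: [-179.9, 0.2, 3.2]
force: [-0.1, 0.3, -0.9]
grip_width: 0.0179
```

send_rows(
  steps=[
    [[0, 0, 0.003], [0, 0, 0], 0.0],
    [[0, 0, 0.003], [0, 0, 0], 0.0],
    [[0, 0, 0.003], [0, 0, 0], 0.026],
    [[0, 0, 0.003], [0, 0, 0], 0.027],
    [[0, 0, 0.003], [0, 0, 0], 0.027],
  ],
)

```text
time_s: 12.0
tool_pos: [0.6089, -0.2071, 0.0328]
tool_rot: [179.9, -0.0, 3.2]
force: [0.2, -0.3, 0.4]
grip_width: 0.0255
```

send_rows(
  steps=[
    [[0, 0, -0.015], [0, 0, 0], 0.027],
    [[0, 0, -0.045], [0, 0, 0], 0.027],
    [[0, 0, -0.08], [0, 0, 0], 0.027],
    [[0, 0, -0.11], [0, 0, 0], 0.03],
    [[0, -0.005, -0.14], [0, 0, 0], 0.06],
  ],
)

```text
time_s: 12.42
tool_pos: [0.6079, -0.2031, 0.1749]
tool_rot: [179.9, -0.0, 3.1]
force: [0.1, -0.4, 0.4]
grip_width: 0.0314
```

```bash
python3 -c "
from h import *
delta([.411,.156,.15],3)
s=snap('scene');crop(s,120,100,260,220,5,'g1')
"
```

```text
t 12.42 now [ 0.6079 -0.2031  0.1749] [ 1.7988e+02 -1.0000e-02  3.0700e+00] w 0.0314 F [ 0.1 -0.4  0.4]
shift [-0.1774 -0.3692  0.024 ] turn [ 0.0022 -0.0003  0.0012]
```

View pics/g1.png

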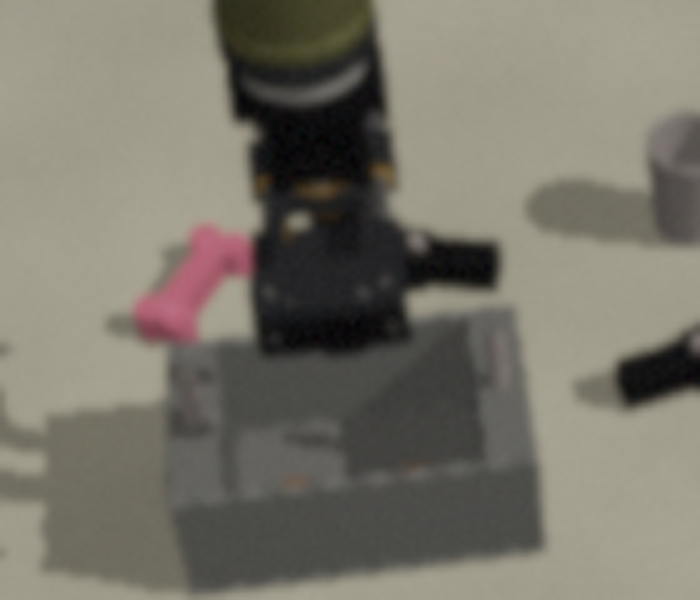

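send_rows(
  steps=[
    [[-0.01, -0.02, 0], [0, 0, 0], 0.06],
    [[-0.025, -0.055, 0], [0, 0, 0], 0.06],
    [[-0.042, -0.09, 0], [0, 0, 0], 0.06],
    [[-0.06, -0.125, 0], [0, 0, 0], 0.06],
    [[-0.078, -0.16, 0], [0, 0, 0], 0.06],
  ],
)

```text
time_s: 12.88
tool_pos: [0.5203, -0.0447, 0.1726]
tool_rot: [179.9, 0.0, 3.2]
force: [-0.8, 0.1, 0.1]
grip_width: 0.0581
```

```bash
python3 - <<'E'
from h import *
delta([.412,.156,.14],3)
t=snap('top','2');s=snap('scene','2')
chews(t,'top',.012);chews(s,'scene',.012)
crop(t,120,150,380,290,3,'t1')
E
```

```text
t 12.88 now [ 0.5203 -0.0447  0.1726] [1.7993e+02 1.0000e-02 3.1600e+00] w 0.0581 F [-0.8  0.1  0.1]
shift [-0.0971 -0.2064  0.0324] turn [0.0012 0.0001 0.0028]
top 215 [312.9 187.9] mid [ 0.6108 -0.2141] mean [ 0.611  -0.2154] axis 95.1 len 0.092 0.04
top 145 [171.4 198. ] mid [0.5912 0.211 ] mean [0.5912 0.2111] axis 87.4 len 0.07 0.019
top 206 [188.7 259. ] mid [0.4089 0.157 ] mean [0.409  0.1579] axis 92.2 len 0.087 0.036
scene 180 [303.3 147.7] mid [0.4131 0.156 ] mean [0.4139 0.1568] axis 93.6 len 0.086 0.044
scene 218 [329.1 183.7] mid [0.5776 0.2105] mean [0.5773 0.2105] axis 94.8 len 0.077 0.042
```

View pics/t1.png

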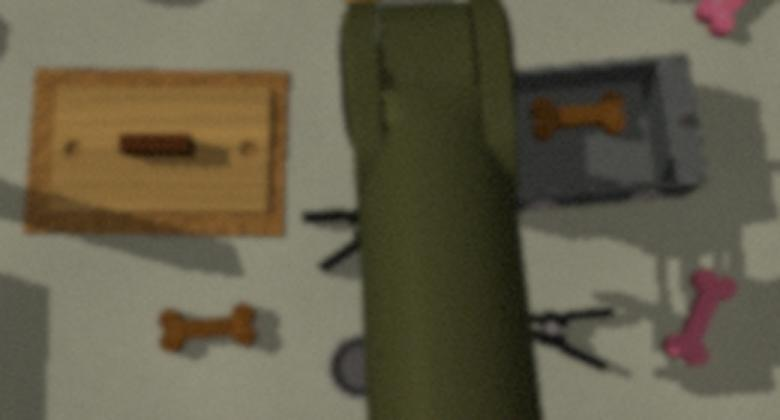

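send_rows(
  steps=[
    [[-0.016, -0.034, 0.0], [0, 0, 0], 0.06],
    [[-0.033, -0.07, 0.0], [0, 0, 0], 0.06],
    [[-0.05, -0.107, 0.01], [0, 0, 0], 0.06],
    [[-0.067, -0.143, 0.02], [0, 0, 0], 0.06],
    [[-0.083, -0.175, 0.03], [0, 0, 0], 0.06],
  ],
)

```text
time_s: 13.4
tool_pos: [0.428, 0.1259, 0.1424]
tool_rot: [179.9, -0.1, 3.2]
force: [-0.3, 0.5, -0.6]
grip_width: 0.0599
```

send_rows(
  steps=[
    [[-0.01, -0.025, 0.02], [0, 0, 0], 0.06],
    [[-0.015, -0.033, 0.04], [0, 0, 0], 0.06],
    [[-0.015, -0.033, 0.045], [0, 0, 0], 0.06],
    [[-0.015, -0.033, 0.045], [0, 0, 0], 0.06],
    [[-0.015, -0.033, 0.045], [0, 0, 0], 0.06],
  ],
)

```text
time_s: 13.82
tool_pos: [0.4128, 0.155, 0.0974]
tool_rot: [180.0, 0.0, 3.1]
force: [1.2, -0.1, 0.4]
grip_width: 0.0601
```

```bash
python3 - <<'E'
from h import *
delta([.411,.157,.010],3)
E
```

```text
t 13.82 now [0.4128 0.155  0.0974] [1.7997e+02 5.0000e-02 3.0800e+00] w 0.0601 F [ 1.2 -0.1  0.4]
shift [-0.0016 -0.0022  0.0874] turn [0.0005 0.0008 0.0013]
```

send_rows(
  steps=[
    [[-0.0015, -0.002, 0.03], [0, 0, 0], 0.06],
    [[-0.0015, -0.002, 0.06], [0, 0, 0], 0.06],
    [[-0.0015, -0.002, 0.078], [0, 0, 0], 0.06],
    [[-0.0015, -0.002, 0.086], [0, 0, 0], 0.05],
    [[-0.0015, -0.002, 0.087], [0, 0, 0], 0.03],
  ],
)

```text
time_s: 14.23
tool_pos: [0.41, 0.1567, 0.0089]
tool_rot: [180.0, 0.2, 3.0]
force: [-0.2, -0.3, 0.4]
grip_width: 0.0531
```

send_rows(
  steps=[
    [[0, 0, 0], [0, 0, 0], 0.0],
    [[0, 0, 0], [0, 0, 0], 0.0],
    [[0, 0, 0], [0, 0, 0], 0.0],
    [[0, 0, 0], [0, 0, 0], 0.0],
    [[0, 0, 0], [0, 0, 0], 0.0],
  ],
)

```text
time_s: 14.65
tool_pos: [0.4104, 0.1578, 0.0101]
tool_rot: [180.0, 0.0, 3.1]
force: [-0.8, -0.1, 0.3]
grip_width: 0.0212
```

send_rows(
  steps=[
    [[0, 0, 0], [0, 0, 0], 0.0],
    [[0, 0, -0.01], [0, 0, 0], 0.0],
    [[0, 0, -0.04], [0, 0, 0], 0.0],
    [[0, 0, -0.075], [0, 0, 0], 0.0],
    [[0, 0, -0.11], [0, 0, 0], 0.0],
  ],
)

```text
time_s: 15.07
tool_pos: [0.4088, 0.1583, 0.1207]
tool_rot: [-180.0, 0.2, 3.2]
force: [1.1, -0.7, -1.6]
grip_width: 0.0179
```

```bash
python3 - <<'E'
from h import *
delta([.560,-.214,.15],3.4)
E
```

```text
t 15.07 now [0.4088 0.1583 0.1207] [-179.97    0.22    3.23] w 0.0179 F [ 1.1 -0.7 -1.6]
shift [ 0.1298  0.3802 -0.03  ] turn [-0.0005  0.0038 -0.003 ]
```

send_rows(
  steps=[
    [[0.008, 0.024, -0.01], [0, 0, 0], 0.0],
    [[0.02, 0.058, -0.02], [0, 0, 0], 0.0],
    [[0.032, 0.095, -0.035], [0, 0, 0], 0.0],
    [[0.045, 0.132, -0.04], [0, 0, 0], 0.0],
    [[0.058, 0.17, -0.04], [0, 0, 0], 0.0],
  ],
)

```text
time_s: 15.48
tool_pos: [0.4788, -0.0101, 0.162]
tool_rot: [179.9, -0.1, 3.2]
force: [0.7, -0.4, -0.3]
grip_width: 0.018
```

send_rows(
  steps=[
    [[0.012, 0.036, 0], [0, 0, 0], 0.0],
    [[0.025, 0.072, 0], [0, 0, 0], 0.0],
    [[0.037, 0.108, 0], [0, 0, 0], 0.0],
    [[0.05, 0.144, 0], [0, 0, 0], 0.0],
    [[0.06, 0.175, 0], [0, 0, 0], 0.0],
  ],
)

```text
time_s: 15.9
tool_pos: [0.5473, -0.1829, 0.1598]
tool_rot: [180.0, 0.1, 3.1]
force: [-0.2, 0.8, 0.2]
grip_width: 0.0181
```

```bash
python3 - <<'E'
from h import *
delta([.561,-.2125,.09],3.4)
E
```

```text
t 15.9 now [ 0.5473 -0.1829  0.1598] [1.7997e+02 8.0000e-02 3.0800e+00] w 0.0181 F [-0.2  0.8  0.2]
shift [0.0122 0.0302 0.0698] turn [ 0.0006  0.0014 -0.0055]
```

send_rows(
  steps=[
    [[0.008, 0.02, 0], [0, 0, 0], 0.0],
    [[0.012, 0.03, 0], [0, 0, 0], 0.0],
    [[0.012, 0.03, 0.01], [0, 0, 0], 0.0],
    [[0.012, 0.03, 0.03], [0, 0, 0], 0.0],
    [[0.012, 0.03, 0.05], [0, 0, 0], 0.0],
  ],
)

```text
time_s: 16.32
tool_pos: [0.5606, -0.207, 0.1091]
tool_rot: [-180.0, 0.0, 3.3]
force: [-0.3, 1.2, -1.9]
grip_width: 0.0182
```

```bash
python3 - <<'E'
from h import *
delta([.561,-.2125,.03],3.4)
E
```

```text
t 16.32 now [ 0.5606 -0.207   0.1091] [-1.7997e+02  4.0000e-02  3.2900e+00] w 0.0182 F [-0.3  1.2 -1.9]
shift [0.0001 0.0056 0.0791] turn [-0.0005  0.0007 -0.002 ]
```

send_rows(
  steps=[
    [[0, 0.003, 0.02], [0, 0, 0], 0.0],
    [[0, 0.004, 0.045], [0, 0, 0], 0.0],
    [[0, 0.004, 0.065], [0, 0, 0], 0.0],
    [[0, 0.004, 0.078], [0, 0, 0], 0.0],
    [[0, 0.004, 0.08], [0, 0, 0], 0.0],
  ],
)

```text
time_s: 16.73
tool_pos: [0.558, -0.2106, 0.0264]
tool_rot: [-179.8, 0.4, 3.3]
force: [-0.5, 0.5, -0.6]
grip_width: 0.018
```

send_rows(
  steps=[
    [[0, 0, 0], [0, 0, 0], 0.02],
    [[0, 0, 0], [0, 0, 0], 0.026],
    [[0, 0, 0], [0, 0, 0], 0.027],
    [[0, 0, 0], [0, 0, 0], 0.027],
    [[0, 0, -0.015], [0, 0, 0], 0.027],
  ],
)

```text
time_s: 17.15
tool_pos: [0.559, -0.2131, 0.0429]
tool_rot: [-179.9, 0.3, 3.1]
force: [-1.3, -0.9, -0.1]
grip_width: 0.0265
```

send_rows(
  steps=[
    [[0, 0, -0.03], [0, 0, 0], 0.027],
    [[0, 0, -0.065], [0, 0, 0], 0.027],
    [[0, 0, -0.1], [0, 0, 0], 0.027],
    [[0.0, -0.02, -0.125], [0, 0, 0], 0.05],
    [[0.0, -0.05, -0.13], [0, 0, 0], 0.06],
  ],
)

```text
time_s: 17.57
tool_pos: [0.5609, -0.1675, 0.1806]
tool_rot: [179.7, -0.4, 2.8]
force: [1.8, 0.8, -0.5]
grip_width: 0.0336
```

send_rows(
  steps=[
    [[0, -0.035, 0], [0, 0, 0.01], 0.06],
    [[0, -0.07, 0], [0, 0, 0.02], 0.06],
    [[0, -0.105, 0], [0, 0, 0.035], 0.06],
    [[0.0, -0.14, 0], [0, 0, 0.05], 0.06],
    [[0.0, -0.17, 0], [0, 0, 0.06], 0.06],
  ],
)

```text
time_s: 17.98
tool_pos: [0.5486, 0.009, 0.1754]
tool_rot: [180.0, -0.0, -0.2]
force: [0.2, 0.2, -0.1]
grip_width: 0.0587
```

```bash
python3 - <<'E'
from h import *
delta([.5884,.2032,.12],-1.95)
t=snap('top','3');s=snap('scene','3')
chews(t,'top',.012);chews(s,'scene',.012)
crop(t,120,130,380,290,3,'t1');crop(s,130,110,390,260,3,'s1')
E
```

```text
t 17.98 now [0.5486 0.009  0.1754] [ 1.7996e+02 -1.0000e-02 -2.5000e-01] w 0.0587 F [ 0.2  0.2 -0.1]
shift [ 0.039  -0.1944  0.0553] turn [ 0.0006 -0.0001  0.0298]
top 424 [312.9 196.4] mid [ 0.5865 -0.2131] mean [ 0.5851 -0.2141] axis 119.2 len 0.116 0.109
top 137 [172.1 197.8] mid [0.5912 0.2093] mean [0.5915 0.2089] axis 87.3 len 0.072 0.019
scene 220 [329.2 183.7] mid [0.5776 0.2108] mean [0.5773 0.2105] axis 95.4 len 0.078 0.043
scene 259 [190.6 188.6] mid [ 0.5558 -0.2142] mean [ 0.5581 -0.2144] axis 94.1 len 0.09 0.046
```

View pics/t1.png

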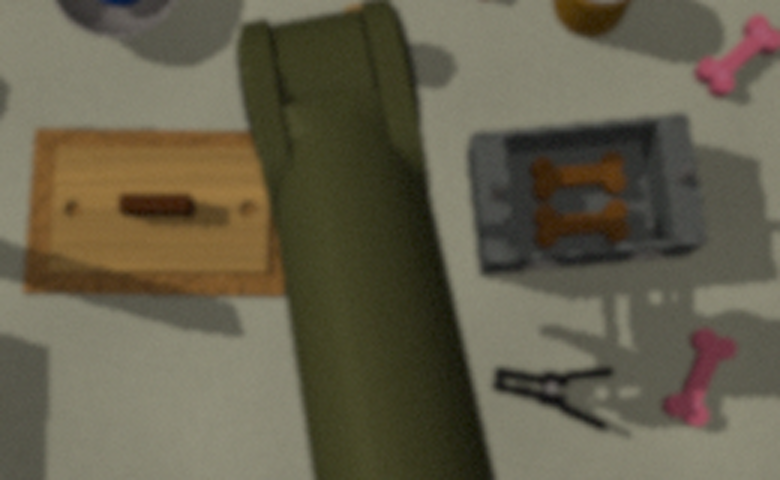

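View pics/s1.png

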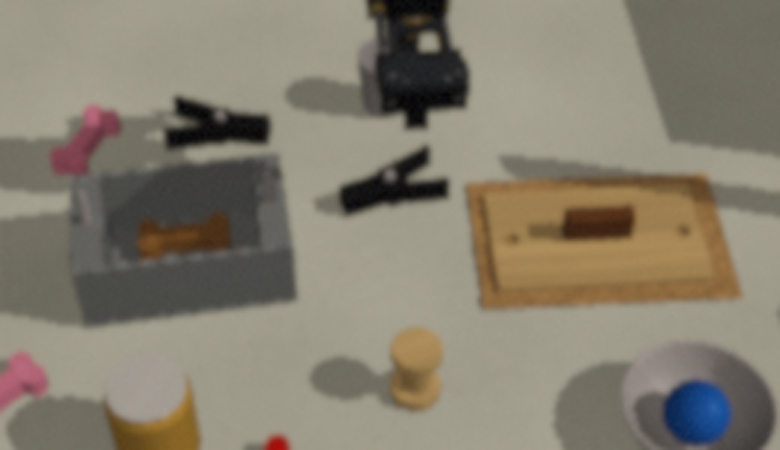

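send_rows(
  steps=[
    [[0.008, -0.038, 0.005], [0, 0, 0.006], 0.06],
    [[0.016, -0.075, 0.01], [0, 0, 0.012], 0.06],
    [[0.024, -0.11, 0.015], [0, 0, 0.018], 0.06],
    [[0.031, -0.145, 0.02], [0, 0, 0.024], 0.06],
    [[0.036, -0.175, 0.02], [0, 0, 0.03], 0.06],
  ],
)

```text
time_s: 18.5
tool_pos: [0.5857, 0.1827, 0.1537]
tool_rot: [180.0, 0.1, -2.0]
force: [-0.5, -0.0, 0.3]
grip_width: 0.0598
```

send_rows(
  steps=[
    [[0.003, -0.019, 0.02], [0, 0, 0], 0.06],
    [[0.003, -0.019, 0.05], [0, 0, 0], 0.06],
    [[0.003, -0.019, 0.07], [0, 0, 0], 0.06],
    [[0.003, -0.019, 0.08], [0, 0, 0], 0.06],
    [[0.003, -0.019, 0.08], [0, 0, 0], 0.06],
  ],
)

```text
time_s: 18.92
tool_pos: [0.5878, 0.1984, 0.0718]
tool_rot: [179.9, 0.3, -2.0]
force: [-0.8, 0.5, 0.0]
grip_width: 0.0599
```

```bash
python3 - <<'E'
from h import *
delta([.5884,.2032,.0235],-1.95)
E
```

```text
t 18.92 now [0.5878 0.1984 0.0718] [179.88   0.33  -2.05] w 0.0599 F [-0.8  0.5  0. ]
shift [ 0.0007 -0.0049  0.0483] turn [ 0.0022  0.0057 -0.0017]
```

send_rows(
  steps=[
    [[0, -0.003, 0.015], [0, 0, 0], 0.06],
    [[0, -0.003, 0.03], [0, 0, 0], 0.06],
    [[0, -0.003, 0.04], [0, 0, 0], 0.06],
    [[0, -0.003, 0.046], [0, 0, 0], 0.06],
    [[0, -0.003, 0.047], [0, 0, 0], 0.06],
  ],
)

```text
time_s: 19.33
tool_pos: [0.5881, 0.2022, 0.0254]
tool_rot: [179.9, 0.2, -2.0]
force: [-0.8, -0.3, 0.3]
grip_width: 0.0597
```

send_rows(
  steps=[
    [[0, 0, 0], [0, 0, 0], 0.06],
    [[0, 0, 0], [0, 0, 0], 0.06],
    [[0, 0, 0], [0, 0, 0], 0.06],
    [[0, 0, 0], [0, 0, 0], 0.06],
    [[0, 0, 0], [0, 0, 0], 0.06],
  ],
)

```text
time_s: 19.75
tool_pos: [0.5893, 0.203, 0.0275]
tool_rot: [180.0, 0.1, -2.0]
force: [0.1, -0.3, 0.7]
grip_width: 0.0599
```

```bash
python3 - <<'E'
from h import *
delta([.5884,.2032,.0235],-1.95)
E
```

```text
t 19.75 now [0.5893 0.203  0.0275] [ 1.7998e+02  6.0000e-02 -2.0100e+00] w 0.0599 F [ 0.1 -0.3  0.7]
shift [-0.0009 -0.0002  0.004 ] turn [ 0.0003  0.0011 -0.001 ]
```

Settled and aligned with the release pose; close.

send_rows(
  steps=[
    [[-0.001, 0, 0.0035], [0, 0, 0], 0.03],
    [[-0.001, 0, 0.0035], [0, 0, 0], 0.0],
    [[-0.001, 0, 0.0035], [0, 0, 0], 0.0],
    [[-0.001, 0, 0.0035], [0, 0, 0], 0.0],
    [[-0.001, 0, 0.0035], [0, 0, 0], 0.0],
  ],
  grip_force=30,
)

```text
time_s: 20.17
tool_pos: [0.588, 0.2029, 0.0235]
tool_rot: [180.0, 0.1, -2.0]
force: [0.1, 1.3, -0.3]
grip_width: 0.0342
```

send_rows(
  steps=[
    [[0, 0, 0], [0, 0, 0], 0.0],
    [[0, 0, 0], [0, 0, 0], 0.0],
    [[0, 0, 0], [0, 0, 0], 0.0],
    [[0, 0, 0], [0, 0, 0], 0.0],
    [[0, 0, 0], [0, 0, 0], 0.0],
  ],
)

```text
time_s: 20.58
tool_pos: [0.5881, 0.2029, 0.0235]
tool_rot: [180.0, 0.1, -2.0]
force: [0.6, 0.2, -0.8]
grip_width: 0.0178
```

send_rows(
  steps=[
    [[0, 0, -0.01], [0, 0, 0], 0.0],
    [[0, 0, -0.035], [0, 0, 0], 0.0],
    [[0, 0, -0.07], [0, 0, 0], 0.0],
    [[0, 0, -0.11], [0, 0, 0], 0.0],
    [[0, 0, -0.15], [0, 0, 0], 0.0],
  ],
)

```text
time_s: 21.0
tool_pos: [0.587, 0.2027, 0.1745]
tool_rot: [179.9, 0.3, -2.0]
force: [0.9, 0.1, -2.6]
grip_width: 0.0181
```

```bash
python3 - <<'E'
from h import *
delta([.585,-.2137,.18],3.2)
E
```

```text
t 21.0 now [0.587  0.2027 0.1745] [179.94   0.26  -1.98] w 0.0181 F [ 0.9  0.1 -2.6]
shift [ 0.0123  0.4162 -0.0051] turn [ 0.0009  0.0045 -0.0903]
```

send_rows(
  steps=[
    [[0.001, 0.025, -0.006], [0, 0, -0.01], 0.0],
    [[0.002, 0.06, -0.012], [0, 0, -0.02], 0.0],
    [[0.003, 0.095, -0.016], [0, 0, -0.03], 0.0],
    [[0.005, 0.13, -0.018], [0, 0, -0.04], 0.0],
    [[0.007, 0.165, -0.018], [0, 0, -0.045], 0.0],
  ],
)

```text
time_s: 21.42
tool_pos: [0.5891, 0.0364, 0.1924]
tool_rot: [180.0, 0.1, 0.6]
force: [1.0, 0.4, -2.9]
grip_width: 0.0179
```

send_rows(
  steps=[
    [[0.001, 0.037, 0], [0, 0, -0.01], 0.0],
    [[0.002, 0.073, 0], [0, 0, -0.02], 0.0],
    [[0.002, 0.11, 0], [0, 0, -0.03], 0.0],
    [[0.001, 0.147, 0], [0, 0, -0.04], 0.0],
    [[0.0, 0.18, 0], [0, 0, -0.045], 0.0],
  ],
)

```text
time_s: 21.83
tool_pos: [0.5904, -0.1448, 0.1917]
tool_rot: [180.0, 0.2, 3.1]
force: [1.2, -0.4, -3.0]
grip_width: 0.0177
```

```bash
python3 - <<'E'
from h import *
delta([.585,-.2137,.18],3.2)
E
```

```text
t 21.83 now [ 0.5904 -0.1448  0.1917] [1.7995e+02 1.7000e-01 3.1200e+00] w 0.0177 F [ 1.2 -0.4 -3. ]
shift [-0.0091  0.0685  0.0118] turn [ 0.0008  0.003  -0.0015]
```

send_rows(
  steps=[
    [[-0.004, 0.03, 0], [0, 0, 0], 0.0],
    [[-0.007, 0.055, 0], [0, 0.001, 0], 0.0],
    [[-0.009, 0.066, 0], [0, 0.002, 0], 0.0],
    [[-0.009, 0.0685, 0], [0, 0.002, 0], 0.0],
    [[-0.009, 0.0685, 0], [0, 0.002, 0], 0.0],
  ],
)

```text
time_s: 22.25
tool_pos: [0.5858, -0.2105, 0.1915]
tool_rot: [-179.9, 0.0, 3.1]
force: [0.2, -0.3, -3.4]
grip_width: 0.0173
```

send_rows(
  steps=[
    [[0, 0, 0.006], [0, 0, 0], 0.0],
    [[0, 0, 0.012], [0, 0, 0], 0.0],
    [[0, 0, 0.015], [0, 0, 0], 0.0],
    [[0, 0, 0.015], [0, 0, 0], 0.0],
    [[0, 0, 0.015], [0, 0, 0], 0.0],
  ],
)

```text
time_s: 22.67
tool_pos: [0.586, -0.21, 0.1761]
tool_rot: [-180.0, 0.0, 3.2]
force: [-0.2, 0.3, -3.1]
grip_width: 0.0178
```

send_rows(
  steps=[
    [[0, 0, 0], [0, 0, 0], 0.0],
    [[0, 0, 0], [0, 0, 0], 0.0],
    [[0, 0, 0], [0, 0, 0], 0.0],
    [[0, 0, 0], [0, 0, 0], 0.0],
    [[0, 0, 0], [0, 0, 0], 0.0],
  ],
)

```text
time_s: 23.08
tool_pos: [0.5862, -0.2111, 0.1768]
tool_rot: [180.0, -0.0, 3.1]
force: [-0.6, 0.1, -3.1]
grip_width: 0.018
```

```bash
python3 - <<'E'
from h import *
delta([.585,-.2137,.16],3.2)
s=snap('scene');crop(s,130,120,250,220,6,'g'); t=snap('top');crop(t,260,140,380,240,6,'g2')
E
```

```text
t 23.08 now [ 0.5862 -0.2111  0.1768] [ 1.7997e+02 -2.0000e-02  3.1500e+00] w 0.018 F [-0.6  0.1 -3.1]
shift [-0.0013  0.0025  0.0168] turn [ 0.0004 -0.0003 -0.001 ]
```

View pics/g.png

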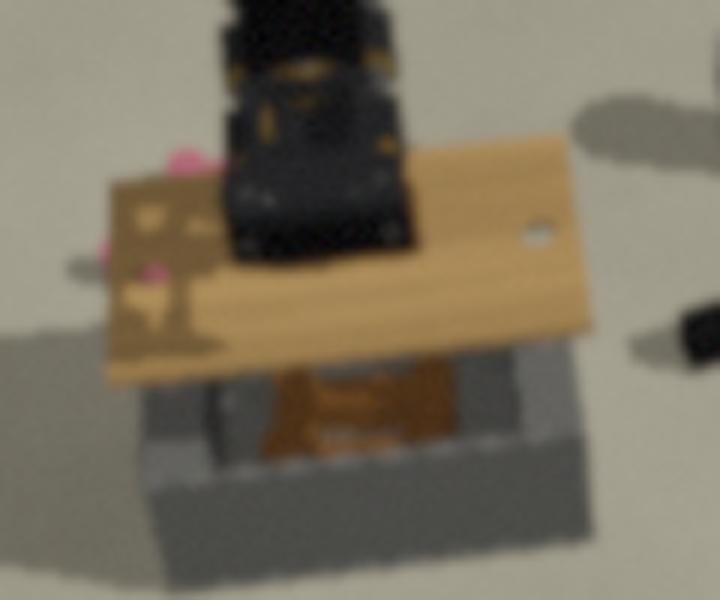

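View pics/g2.png

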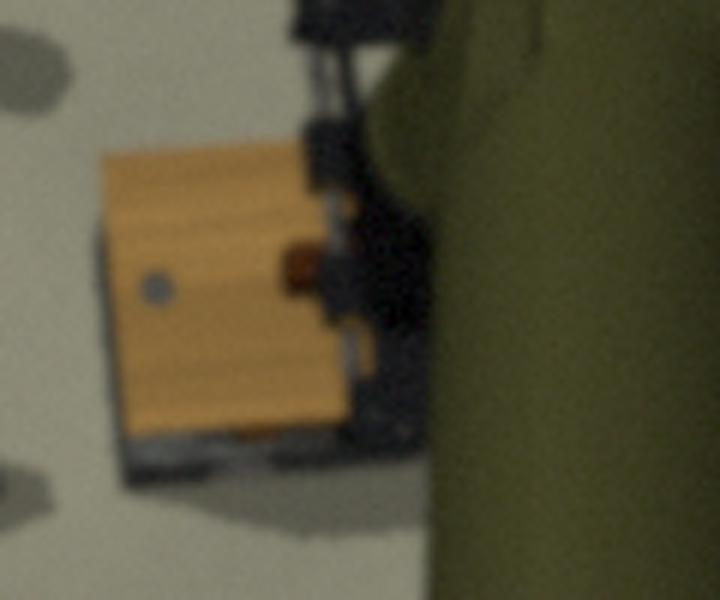

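send_rows(
  steps=[
    [[-0.001, 0.0025, 0.005], [0, 0, 0], 0.0],
    [[-0.001, 0.0025, 0.011], [0, 0, 0], 0.0],
    [[-0.001, 0.0025, 0.016], [0, 0, 0], 0.0],
    [[-0.001, 0.0025, 0.016], [0, 0, 0], 0.0],
    [[-0.001, 0.0025, 0.016], [0, 0, 0], 0.0],
  ],
)

```text
time_s: 23.6
tool_pos: [0.5847, -0.2135, 0.1598]
tool_rot: [-180.0, 0.1, 3.2]
force: [0.1, -0.9, -3.1]
grip_width: 0.0178
```

send_rows(
  steps=[
    [[0, 0, 0], [0, 0, 0], 0.0],
    [[0, 0, 0], [0, 0, 0], 0.0],
    [[0, 0, 0], [0, 0, 0], 0.0],
    [[0, 0, 0], [0, 0, 0], 0.0],
    [[0, 0, 0], [0, 0, 0], 0.0],
  ],
)

```text
time_s: 24.02
tool_pos: [0.5853, -0.2137, 0.1608]
tool_rot: [180.0, -0.0, 3.1]
force: [0.0, 0.1, -2.9]
grip_width: 0.0176
```

```bash
python3 - <<'E'
from h import *
delta([.585,-.2137,.13],3.2)
E
```

```text
t 24.02 now [ 0.5853 -0.2137  0.1608] [ 1.7997e+02 -1.0000e-02  3.1500e+00] w 0.0176 F [ 0.   0.1 -2.9]
shift [-0.0003 -0.      0.0308] turn [ 0.0005 -0.0003 -0.0009]
```

send_rows(
  steps=[
    [[0, 0, 0.005], [0, 0, 0], 0.0],
    [[0, 0, 0.01], [0, 0, 0], 0.0],
    [[0, 0, 0.015], [0, 0, 0], 0.0],
    [[0, 0, 0.02], [0, 0, 0], 0.0],
    [[0, 0, 0.025], [0, 0, 0], 0.0],
  ],
)

```text
time_s: 24.43
tool_pos: [0.585, -0.2136, 0.1347]
tool_rot: [-180.0, 0.0, 3.1]
force: [-0.4, 0.9, -3.8]
grip_width: 0.0176
```

```bash
python3 - <<'E'
from h import *
delta([.585,-.2137,.1044],3.2)
E
```

```text
t 24.43 now [ 0.585  -0.2136  0.1347] [-1.80e+02  4.00e-02  3.15e+00] w 0.0176 F [-0.4  0.9 -3.8]
shift [0.0001 0.0001 0.0303] turn [-0.      0.0006 -0.0009]
```

send_rows(
  steps=[
    [[0, 0, 0.006], [0, 0, 0], 0.0],
    [[0, 0, 0.012], [0, 0, 0], 0.0],
    [[0, 0, 0.018], [0, 0, 0], 0.0],
    [[0, 0, 0.024], [0, 0, 0], 0.0],
    [[0, 0, 0.028], [0, 0, 0], 0.0],
  ],
)

```text
time_s: 24.85
tool_pos: [0.5849, -0.2136, 0.1066]
tool_rot: [-180.0, 0.0, 3.1]
force: [-0.6, -0.2, -2.9]
grip_width: 0.0179
```

send_rows(
  steps=[
    [[0, 0, 0.001], [0, 0, 0], 0.0],
    [[0, 0, 0.002], [0, 0, 0], 0.0],
    [[0, 0, 0.0025], [0, 0, 0], 0.0],
    [[0, 0, 0.0025], [0, 0, 0], 0.0],
    [[0, 0, 0.0025], [0, 0, 0], 0.0],
  ],
)

```text
time_s: 25.27
tool_pos: [0.5852, -0.2136, 0.1054]
tool_rot: [180.0, 0.0, 3.2]
force: [-0.8, -0.1, -3.8]
grip_width: 0.0176
```

```bash
python3 - <<'E'
from h import *
delta([.585,-.2137,.1044],3.2)
E
```

```text
t 25.27 now [ 0.5852 -0.2136  0.1054] [179.97   0.     3.16] w 0.0176 F [-0.8 -0.1 -3.8]
shift [-0.0002  0.0001  0.001 ] turn [ 0.0005  0.     -0.0008]
```

Down a little more to contact, then release and rise.

send_rows(
  steps=[
    [[0, 0, 0.001], [0, 0, 0], 0.0],
    [[0, 0, 0.0015], [0, 0, 0], 0.0],
    [[0, 0, 0.002], [0, 0, 0], 0.0],
    [[0, 0, 0.002], [0, 0, 0], 0.0],
    [[0, 0, 0.002], [0, 0, 0], 0.0],
  ],
)

```text
time_s: 25.68
tool_pos: [0.5854, -0.2137, 0.1045]
tool_rot: [179.9, -0.0, 3.2]
force: [-3.4, 1.1, 4.6]
grip_width: 0.0179
```

send_rows(
  steps=[
    [[0, 0, 0], [0, 0, 0], 0.03],
    [[0, 0, 0], [0, 0, 0], 0.06],
    [[0, 0, 0], [0, 0, 0], 0.06],
    [[0, 0, 0], [0, 0, 0], 0.06],
    [[0, 0, 0], [0, 0, 0], 0.06],
  ],
)

```text
time_s: 26.1
tool_pos: [0.5854, -0.2137, 0.1031]
tool_rot: [180.0, -0.0, 3.1]
force: [-0.8, -1.2, 0.3]
grip_width: 0.0434
```

send_rows(
  steps=[
    [[0, 0, 0], [0, 0, 0], 0.06],
    [[0, 0, -0.02], [0, 0, 0], 0.06],
    [[0, 0, -0.05], [0, 0, 0], 0.06],
    [[0, 0, -0.08], [0, 0, 0], 0.06],
    [[0, 0, -0.1], [0, 0, 0], 0.07],
  ],
)

```text
time_s: 26.52
tool_pos: [0.5862, -0.2137, 0.206]
tool_rot: [179.9, -0.2, 3.2]
force: [0.4, -0.4, 0.4]
grip_width: 0.0618
```

send_rows(
  steps=[
    [[0, -0.03, 0], [0, 0, 0], 0.08],
    [[0, -0.065, 0], [0, 0, 0], 0.08],
    [[0, -0.1, 0], [0, 0, 0], 0.08],
    [[0, -0.14, 0], [0, 0, 0], 0.08],
    [[0, -0.17, 0], [0, 0, 0], 0.08],
  ],
)

```text
time_s: 26.93
tool_pos: [0.5755, -0.0401, 0.2034]
tool_rot: [-180.0, -0.0, 3.3]
force: [0.9, 0.2, -0.1]
grip_width: 0.0791
```

```bash
python3 - <<'E'
from h import *
delta([.585,-.2137,.1044],3.2)
s=snap('scene','4');crop(s,130,110,270,220,5,'g'); t=snap('top','4');crop(t,200,170,360,290,5,'g2')
crop(s,200,130,310,200,7,'c1s')
E
```

```text
t 26.93 now [ 0.5755 -0.0401  0.2034] [-1.7996e+02 -3.0000e-02  3.2800e+00] w 0.0791 F [ 0.9  0.2 -0.1]
shift [-0.0005  0.1739  0.0989] turn [-0.0007 -0.0006  0.0013]
```

View pics/g.png

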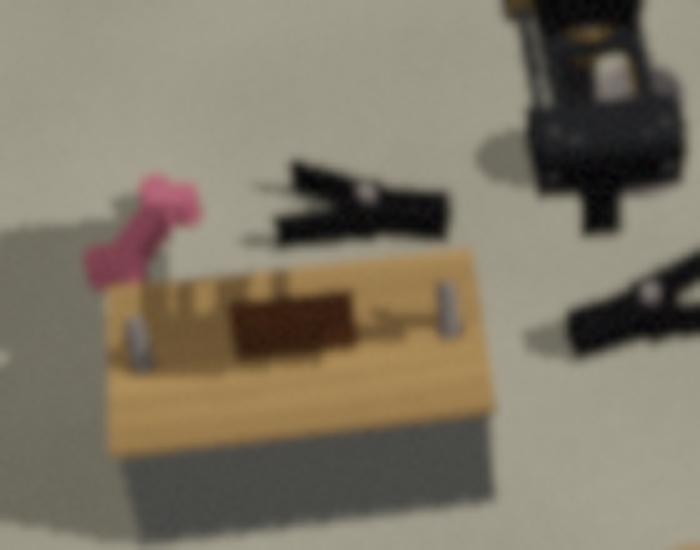

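View pics/g2.png

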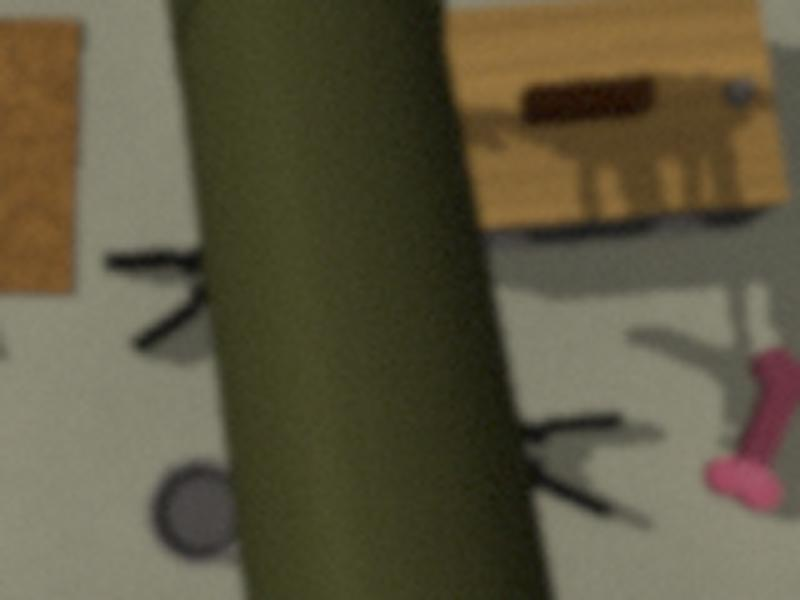

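```bash
python3 - <<'E'
from h import *
im=cv2.imread('pics/top0.png')
def cr(im,u0,v0,u1,v1,k,n):
    c=cv2.resize(im[v0:v1,u0:u1],None,fx=k,fy=k,interpolation=cv2.INTER_CUBIC); cv2.imwrite(f'pics/{n}.png',c); return c
a=cr(im,210,205,270,250,6,'x');b=cr(im,275,240,335,285,6,'x')
im=cv2.imread('pics/scene0.png')
c=cr(im,235,150,295,195,6,'x');d=cr(im,175,130,235,175,6,'x')
cv2.imwrite('pics/clamps.png',np.vstack([np.hstack([a,b]),np.hstack([c,d])]))
E
```

```text
(no output)
```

View pics/clamps.png

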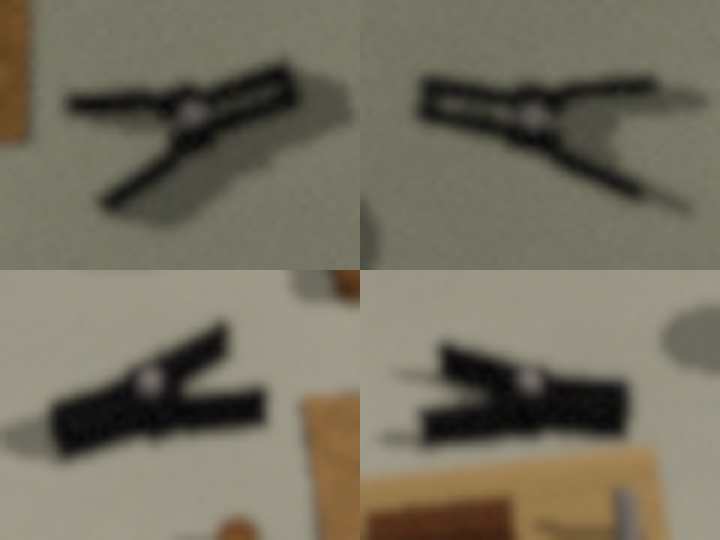

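```bash
python3 - <<'E'
from h import *
t=snap('top');s=snap('scene')
C=lambda L,u0,v0:np.array(L)/6-0.42+[u0,v0]
Lt=[(0,0,.029),(.053,0,.028),(-.055,.029,.026),(-.055,-.029,.026)]
Ls=[(0,0,.029),(.053,0,.014)]
d={'c1':(C([(193,111),(290,83),(66,103),(103,207)],210,205),C([(150,110),(55,160)],235,150),[.5,.007,-1.2]),
'c2':(C([(173,115),(61,98),(285,197),(295,84)],275,240),C([(170,110),(268,140)],175,130),[.4,-.18,1.5])}
for k,(a,b,x0) in d.items():
    print(k,'hinge',ray(t,*a[0],.029).round(4),ray(s,*b[0],.029).round(4))
    for o in([(t,Lt,a)],[(s,Ls,b)],[(t,Lt,a),(s,Ls,b)]):
        p,r=fit(o,x0);print(p.round(4),np.degrees(p[2]).round(1),r.round(1))
    print('grasp(-.037)',place(p,[(-.037,0,0)]).round(4),'end',place(p,[(-.055,0,0)]).round(4))
E
```

```text
c1 hinge [0.5077 0.0011 0.029 ] [0.5074 0.0019 0.029 ]
[ 0.5055  0.0023 -1.2565] -72.0 [-0.4  0.8  0.5 -0.5 -0.2 -0.8  0.   0.6]
[ 0.5076  0.0015 -1.2571] -72.0 [-0.1  0.1  0.1 -0.1]
[ 0.5061  0.002  -1.2515] -71.7 [-0.3  0.5  0.6 -0.8 -0.1 -0.9  0.2  0.4  0.  -0.3  0.3 -0.4]
grasp(-.037) [[0.4945 0.0372 0.    ]] end [[0.4888 0.0543 0.    ]]
c2 hinge [ 0.4004 -0.1733  0.029 ] [ 0.4019 -0.1728  0.029 ]
[ 0.3992 -0.1738  1.3721] 78.6 [ 0.2  0.4  0.5  0.  -1.   0.3  0.1 -1.1]
[ 0.402  -0.1727  1.3295] 76.2 [ 0.  0. -0. -0.]
[ 0.3998 -0.1735  1.3621] 78.0 [ 0.1  0.2  0.4 -0.4 -1.2  0.3  0.  -1.1 -0.2 -0.4 -0.2 -0.8]
grasp(-.037) [[ 0.3922 -0.2097  0.    ]] end [[ 0.3884 -0.2273  0.    ]]
```

```bash
python3 - <<'E'
from h import *
delta([.4945,.037,.10],18)
t=snap('top');s=snap('scene')
print('tumbler top',ray(t,239,271,.075),'scene',ray(s,258,127,.075))
E
```

```text
t 27.13 now [ 0.5759 -0.043   0.2033] [ 1.7993e+02 -2.0000e-02  3.2900e+00] w 0.0795 F [-0.5 -1.2  0.4]
shift [-0.0767 -0.0847  0.1032] turn [ 1.200e-03 -2.000e-04 -2.567e-01]
tumbler top [0.37007858 0.01054674 0.075     ] scene [0.36899141 0.01015579 0.075     ]
```

send_rows(
  steps=[
    [[-0.015, -0.017, 0.015], [0, 0, -0.06], 0.08],
    [[-0.035, -0.04, 0.04], [0, 0, -0.12], 0.08],
    [[-0.055, -0.063, 0.07], [0, 0, -0.2], 0.08],
    [[-0.07, -0.08, 0.09], [0, 0, -0.25], 0.08],
    [[-0.077, -0.086, 0.1], [0, 0, -0.257], 0.08],
  ],
)

```text
time_s: 27.65
tool_pos: [0.4903, 0.0386, 0.1001]
tool_rot: [-179.9, 0.3, 18.0]
force: [-0.6, -0.4, 0.2]
grip_width: 0.0803
```

send_rows(
  steps=[
    [[0, 0, 0.01], [0, 0, 0], 0.08],
    [[0, 0, 0.02], [0, 0, 0], 0.08],
    [[0, 0, 0.03], [0, 0, 0], 0.08],
    [[0, 0, 0.03], [0, 0, 0], 0.08],
    [[0, 0, 0.03], [0, 0, 0], 0.08],
  ],
)

```text
time_s: 28.07
tool_pos: [0.4948, 0.0369, 0.0727]
tool_rot: [-180.0, 0.0, 17.8]
force: [-0.1, -0.9, -0.3]
grip_width: 0.0794
```

```bash
python3 - <<'E'
from h import *
delta([.495,.0385,.012],18)
t=snap('top');s=snap('scene')
crop(t,200,180,300,290,5,'g');crop(s,210,110,310,210,6,'g2')
E
```

```text
t 28.07 now [0.4948 0.0369 0.0727] [-1.7996e+02  2.0000e-02  1.7770e+01] w 0.0794 F [-0.1 -0.9 -0.3]
shift [ 0.0007 -0.0014  0.0607] turn [-0.0006  0.0004 -0.004 ]
```

View pics/g2.png

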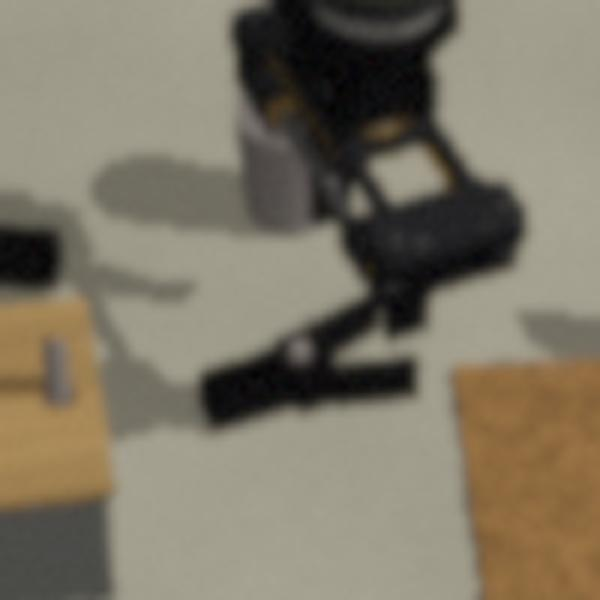

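send_rows(
  steps=[
    [[0, -0.001, 0.015], [0, 0, 0], 0.08],
    [[0, -0.001, 0.03], [0, 0, 0], 0.08],
    [[0, -0.001, 0.045], [0, 0, 0], 0.08],
    [[0, -0.001, 0.057], [0, 0, 0], 0.08],
    [[0, -0.001, 0.059], [0, 0, 0], 0.08],
  ],
)

```text
time_s: 28.58
tool_pos: [0.493, 0.0384, 0.0126]
tool_rot: [-180.0, 0.1, 17.9]
force: [0.2, -0.2, -0.8]
grip_width: 0.0802
```

send_rows(
  steps=[
    [[0, 0, 0], [0, 0, 0], 0.06],
    [[0, 0, 0], [0, 0, 0], 0.05],
    [[0, 0, 0], [0, 0, 0], 0.04],
    [[0, 0, 0], [0, 0, 0], 0.03],
    [[0, 0, 0], [0, 0, 0], 0.03],
  ],
  grip_force=25,
)

```text
time_s: 29.0
tool_pos: [0.4946, 0.0387, 0.0148]
tool_rot: [179.9, -0.1, 17.9]
force: [0.1, 1.1, 1.4]
grip_width: 0.0543
```

```bash
python3 - <<'E'
from h import *
delta([.495,.0385,.012],18)
t=snap('top');s=snap('scene')
crop(t,200,180,300,290,5,'g');crop(s,210,110,310,210,6,'g2')
E
```

```text
t 29.0 now [0.4946 0.0387 0.0148] [ 1.7995e+02 -6.0000e-02  1.7870e+01] w 0.0543 F [0.1 1.1 1.4]
shift [0.0004 0.0003 0.0028] turn [ 0.0009 -0.0011 -0.0022]
```

View pics/g2.png

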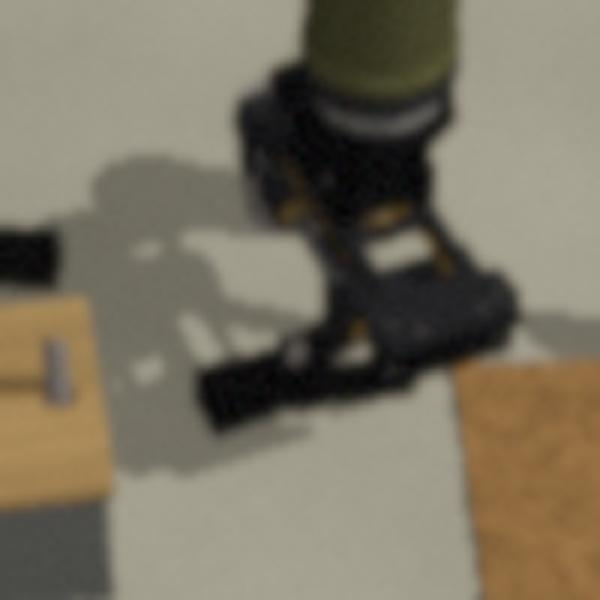

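send_rows(
  steps=[
    [[0, 0, 0], [0, 0, 0], 0.02],
    [[0, 0, 0], [0, 0, 0], 0.02],
    [[0, 0, 0], [0, 0, 0], 0.02],
    [[0, 0, 0], [0, 0, 0], 0.02],
    [[0, 0, 0], [0, 0, 0], 0.02],
  ],
  grip_force=35,
)

```text
time_s: 29.52
tool_pos: [0.4949, 0.039, 0.0148]
tool_rot: [180.0, -0.1, 17.9]
force: [0.1, -0.0, 6.0]
grip_width: 0.0289
```

send_rows(
  steps=[
    [[0, 0, 0], [0, 0, 0], 0.02],
    [[0, 0, 0], [0, 0, 0], 0.02],
    [[0, 0, 0], [0, 0, 0], 0.02],
    [[0, 0, 0], [0, 0, 0], 0.02],
    [[0, 0, 0], [0, 0, 0], 0.02],
  ],
)

```text
time_s: 29.93
tool_pos: [0.4949, 0.039, 0.0148]
tool_rot: [180.0, -0.1, 17.9]
force: [0.7, 1.5, 5.5]
grip_width: 0.0288
```

```bash
python3 - <<'E'
from h import *
delta([.495,.0385,.012],18)
t=snap('top');s=snap('scene')
crop(t,200,180,300,290,5,'g');crop(s,210,110,310,210,6,'g2')
E
```

```text
t 29.93 now [0.4949 0.039  0.0148] [ 1.7996e+02 -9.0000e-02  1.7890e+01] w 0.0288 F [0.7 1.5 5.5]
shift [-0.      0.0005  0.0028] turn [ 0.0007 -0.0015 -0.002 ]
```

View pics/g2.png

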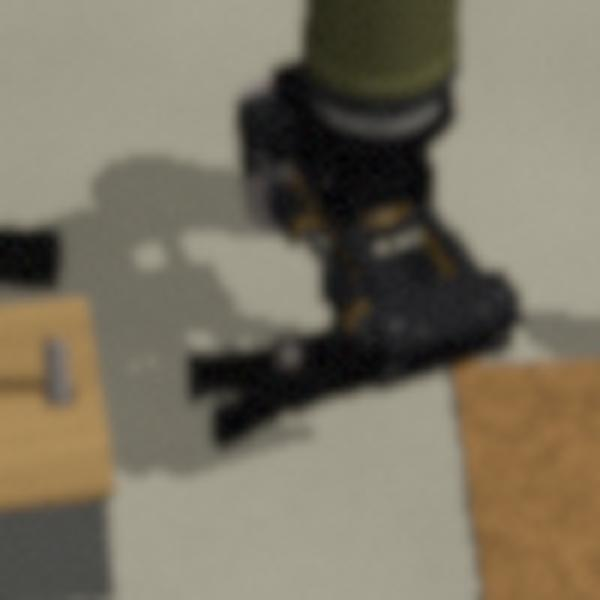

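View pics/g.png

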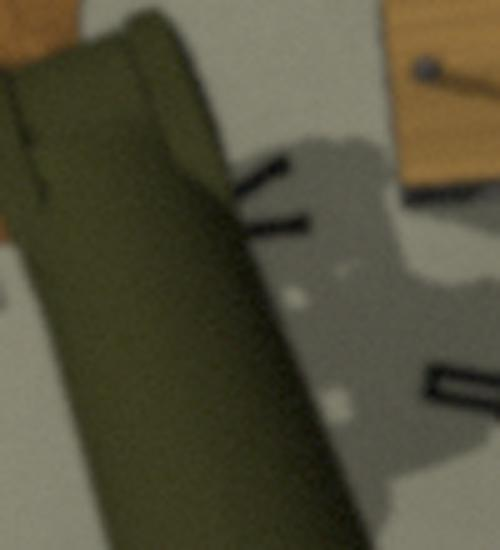

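```bash
python3 - <<'E'
from h import *
t=snap('top');s=snap('scene')
o=env.get_obs();R=Ro.from_euler('xyz',o['tool_rot'],degrees=True)
h=ray(s,258.1,168.9,.029);a=ray(t,256.6,212,.026);b=ray(t,260.6,224,.026)
s1=ray(s,210+195/6-.4,110+375/6-.4,.014); s2=ray(s,210+225/6-.4,110+428/6-.4,.014)
for n,p in(('hinge',h),('a',a),('b',b),('tipmid',(a+b)/2),('s1',s1),('s2',s2)): print(n,p.round(4),R.inv().apply(p-o['tool_pos']).round(4))
E
```

```text
hinge [ 0.5111 -0.0031  0.029 ] [ 0.0026  0.0451 -0.0141]
a [ 0.5397 -0.0432  0.026 ] [ 0.0174  0.092  -0.0111]
b [ 0.5039 -0.0539  0.026 ] [-0.0199  0.0912 -0.0111]
tipmid [ 0.5218 -0.0486  0.026 ] [-0.0012  0.0916 -0.0111]
s1 [ 0.5063 -0.0531  0.014 ] [-0.0174  0.0912  0.0009]
s2 [ 0.5446 -0.0405  0.014 ] [0.0229 0.0909 0.0009]
```

send_rows(
  steps=[
    [[0, 0, -0.01], [0, 0, 0], 0.02],
    [[0, 0, -0.035], [0, 0, 0], 0.02],
    [[0, 0, -0.07], [0, 0, 0], 0.02],
    [[0, 0, -0.11], [0, 0, 0], 0.02],
    [[0, 0, -0.15], [0, 0, 0], 0.02],
  ],
)

```text
time_s: 30.55
tool_pos: [0.4926, 0.0388, 0.1653]
tool_rot: [-180.0, 0.1, 17.9]
force: [1.8, -1.0, -0.7]
grip_width: 0.0287
```

```bash
python3 - <<'E'
from h import *
delta([.503,-.1275,.175],93.4)
t=snap('top');s=snap('scene')
crop(s,200,90,310,200,6,'g2');crop(t,200,150,340,260,5,'g')
E
```

```text
t 30.55 now [0.4926 0.0388 0.1653] [-1.7997e+02  1.3000e-01  1.7910e+01] w 0.0287 F [ 1.8 -1.  -0.7]
shift [-0.0413  0.1614 -0.0097] turn [-0.0019  0.0015 -1.3175]
```

View pics/g2.png

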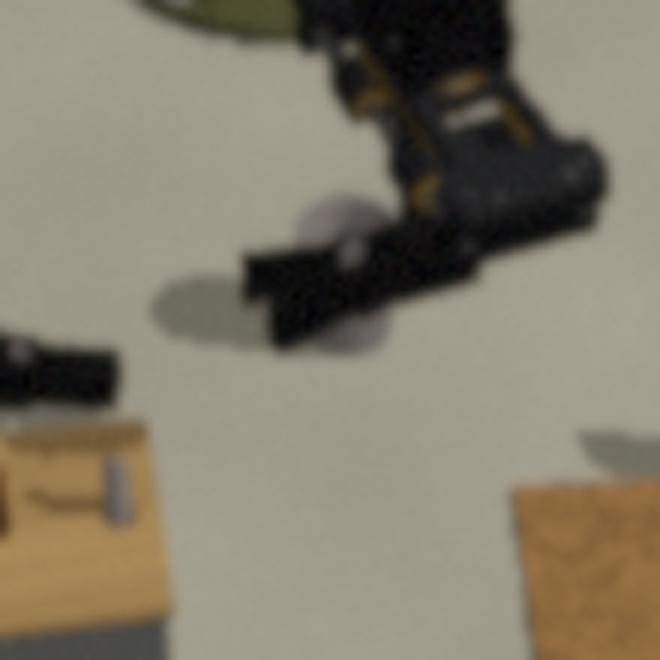

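send_rows(
  steps=[
    [[-0.002, 0.008, -0.002], [0, 0, -0.08], 0.02],
    [[-0.005, 0.02, -0.005], [0, 0, -0.18], 0.02],
    [[-0.009, 0.035, -0.01], [0, 0, -0.29], 0.02],
    [[-0.012, 0.05, -0.01], [0, 0, -0.4], 0.02],
    [[-0.016, 0.065, -0.01], [0, 0, -0.51], 0.02],
  ],
)

```text
time_s: 31.07
tool_pos: [0.4982, -0.0287, 0.1738]
tool_rot: [-180.0, 0.1, 47.4]
force: [-0.0, -1.2, -1.3]
grip_width: 0.0288
```

```bash
python3 - <<'E'
from h import *
delta([.503,-.1275,.175],93.4)
E
```

```text
t 31.07 now [ 0.4982 -0.0287  0.1738] [-1.7999e+02  6.0000e-02  4.7430e+01] w 0.0288 F [-0.  -1.2 -1.3]
shift [-0.0695  0.0704 -0.0012] turn [-6.000e-04  9.000e-04 -8.023e-01]
```

send_rows(
  steps=[
    [[-0.01, 0.01, 0], [0, 0, -0.1], 0.02],
    [[-0.022, 0.022, 0], [0, 0, -0.21], 0.02],
    [[-0.034, 0.035, 0], [0, 0, -0.32], 0.02],
    [[-0.046, 0.047, 0], [0, 0, -0.43], 0.02],
    [[-0.055, 0.056, 0], [0, 0, -0.52], 0.02],
  ],
)

```text
time_s: 31.48
tool_pos: [0.5013, -0.1082, 0.1733]
tool_rot: [-179.9, 0.0, 77.1]
force: [0.6, -0.1, 0.5]
grip_width: 0.0288
```

```bash
python3 - <<'E'
from h import *
delta([.503,-.1275,.175],93.4)
E
```

```text
t 31.48 now [ 0.5013 -0.1082  0.1733] [-1.799e+02  5.000e-02  7.712e+01] w 0.0288 F [ 0.6 -0.1  0.5]
shift [-0.0184  0.006  -0.0017] turn [-0.0018  0.0006 -0.2841]
```

send_rows(
  steps=[
    [[-0.006, 0.002, 0], [0, 0, -0.09], 0.02],
    [[-0.012, 0.004, 0], [0, 0, -0.18], 0.02],
    [[-0.018, 0.006, 0], [0, 0, -0.26], 0.02],
    [[-0.0185, 0.006, 0], [0, 0, -0.285], 0.02],
    [[-0.0185, 0.006, 0], [0, 0, -0.285], 0.02],
  ],
)

```text
time_s: 31.9
tool_pos: [0.503, -0.1264, 0.1733]
tool_rot: [-179.9, -0.0, 93.2]
force: [0.1, -0.3, -0.8]
grip_width: 0.0288
```

send_rows(
  steps=[
    [[0, 0, 0], [0, 0, 0], 0.02],
    [[0, 0, 0], [0, 0, 0], 0.02],
    [[0, 0, 0], [0, 0, 0], 0.02],
    [[0, 0, 0], [0, 0, 0], 0.02],
    [[0, 0, 0], [0, 0, 0], 0.02],
  ],
)

```text
time_s: 32.32
tool_pos: [0.5039, -0.1257, 0.1741]
tool_rot: [-180.0, 0.0, 93.2]
force: [0.2, -0.3, -0.0]
grip_width: 0.0287
```

```bash
python3 - <<'E'
from h import *
delta([.503,-.1275,.155],93.4)
t=snap('top');s=snap('scene')
o=env.get_obs();R=Ro.from_euler('xyz',o['tool_rot'],degrees=True)
P=o['tool_pos']+R.apply([[0,.077,.0148],[0,.042,-.0142]])
P=np.r_[P,[[.580,-.123,.131],[.580,-.123,.091]]]
print(proj(s,P))
crop(s,180,100,280,200,7,'g2',proj(s,P));crop(t,240,150,340,250,6,'g',proj(t,P))
E
```

```text
t 32.32 now [ 0.5039 -0.1257  0.1741] [-1.7999e+02  2.0000e-02  9.3230e+01] w 0.0287 F [ 0.2 -0.3 -0. ]
shift [-0.0018 -0.001   0.0191] turn [-0.0001  0.0004 -0.0029]
[[218.46594146 158.15298083]
 [216.61279767 141.92885229]
 [218.50581685 164.99242836]
 [219.35873811 174.48537292]]
```

View pics/g2.png

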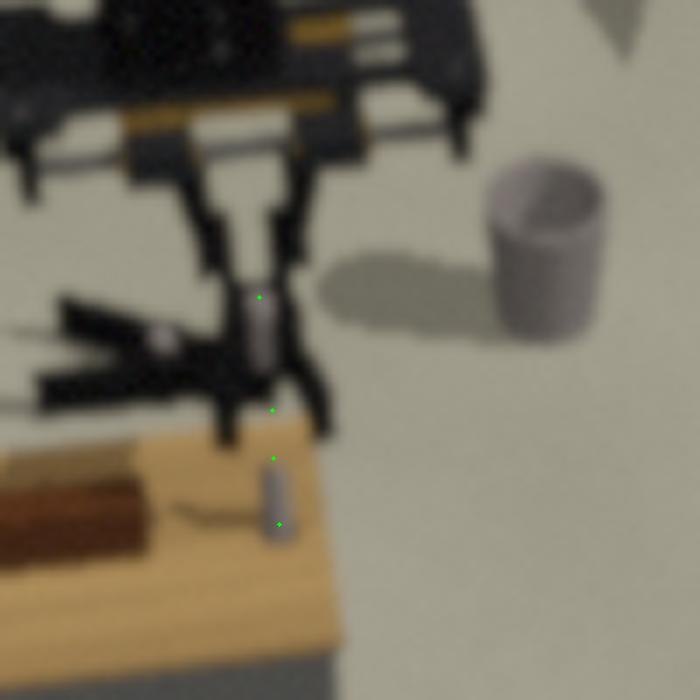

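View pics/g.png

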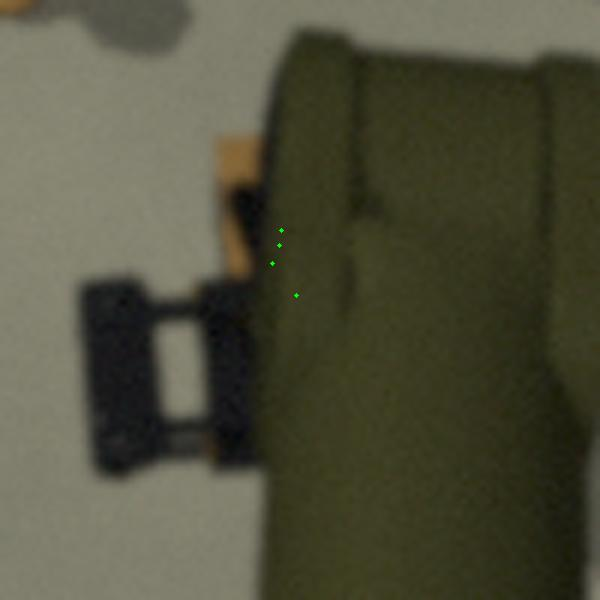

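send_rows(
  steps=[
    [[-0.002, 0.002, 0.005], [0, 0, 0], 0.02],
    [[-0.002, 0.002, 0.01], [0, 0, 0], 0.02],
    [[-0.002, 0.002, 0.015], [0, 0, 0], 0.02],
    [[-0.002, 0.002, 0.02], [0, 0, 0], 0.02],
    [[-0.002, 0.002, 0.022], [0, 0, 0], 0.02],
  ],
)

```text
time_s: 32.83
tool_pos: [0.5053, -0.1276, 0.1508]
tool_rot: [-179.9, -0.0, 93.2]
force: [-0.1, -0.1, -1.0]
grip_width: 0.0288
```

send_rows(
  steps=[
    [[0, 0, 0.005], [0, 0, 0], 0.02],
    [[0, 0, 0.01], [0, 0, 0], 0.02],
    [[0, 0, 0.014], [0, 0, 0], 0.02],
    [[0, 0, 0.014], [0, 0, 0], 0.02],
    [[0, 0, 0.014], [0, 0, 0], 0.02],
  ],
)

```text
time_s: 33.25
tool_pos: [0.5059, -0.1277, 0.1378]
tool_rot: [-180.0, 0.0, 93.2]
force: [0.3, -0.1, -0.5]
grip_width: 0.0289
```

```bash
python3 - <<'E'
from h import *
delta([.506,-.1275,.107],93.4)
s=snap('scene')
crop(s,180,100,280,200,7,'g2')
E
```

```text
t 33.25 now [ 0.5059 -0.1277  0.1378] [-179.97    0.     93.23] w 0.0289 F [ 0.3 -0.1 -0.5]
shift [0.0002 0.0002 0.0308] turn [-0.0005  0.     -0.0031]
```

View pics/g2.png

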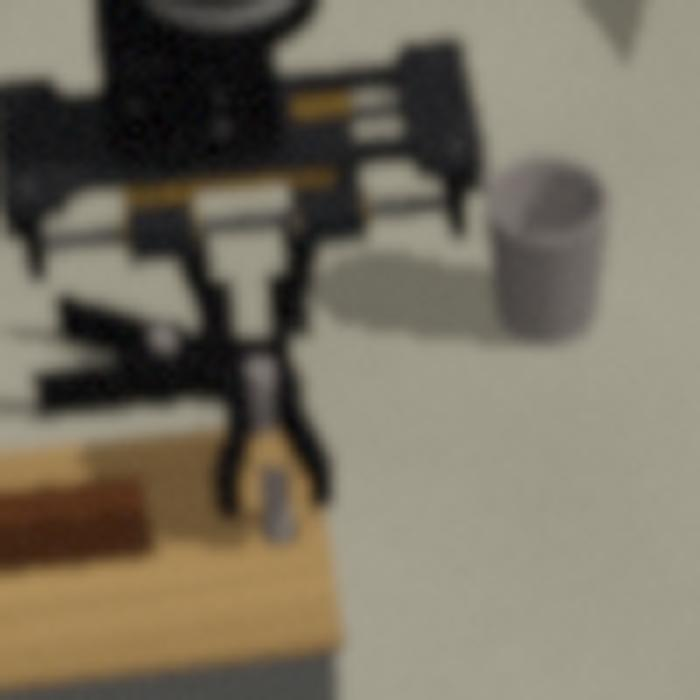

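send_rows(
  steps=[
    [[0, 0, 0.006], [0, 0, 0], 0.02],
    [[0, 0, 0.012], [0, 0, 0], 0.02],
    [[0, 0, 0.018], [0, 0, 0], 0.02],
    [[0, 0, 0.024], [0, 0, 0], 0.02],
    [[0, 0, 0.029], [0, 0, 0], 0.02],
  ],
)

```text
time_s: 33.72
tool_pos: [0.5057, -0.1277, 0.1081]
tool_rot: [-180.0, -0.0, 93.2]
force: [-0.4, -0.1, -0.4]
grip_width: 0.0288
```

send_rows(
  steps=[
    [[0, 0, 0.001], [0, 0, 0], 0.02],
    [[0, 0, 0.002], [0, 0, 0], 0.02],
    [[0, 0, 0.002], [0, 0, 0], 0.02],
    [[0, 0, 0.002], [0, 0, 0], 0.02],
    [[0, 0, 0.002], [0, 0, 0], 0.02],
  ],
)

```text
time_s: 34.13
tool_pos: [0.5063, -0.1278, 0.1074]
tool_rot: [180.0, 0.0, 93.2]
force: [0.0, 0.2, -1.9]
grip_width: 0.0287
```

```bash
python3 - <<'E'
from h import *
delta([.506,-.1275,.106],93.4)
s=snap('scene')
crop(s,180,100,280,200,7,'g2')
E
```

```text
t 34.13 now [ 0.5063 -0.1278  0.1074] [1.7997e+02 3.0000e-02 9.3220e+01] w 0.0287 F [ 0.   0.2 -1.9]
shift [ 0.0003 -0.0003  0.0014] turn [ 0.0005  0.0006 -0.0031]
```

View pics/g2.png

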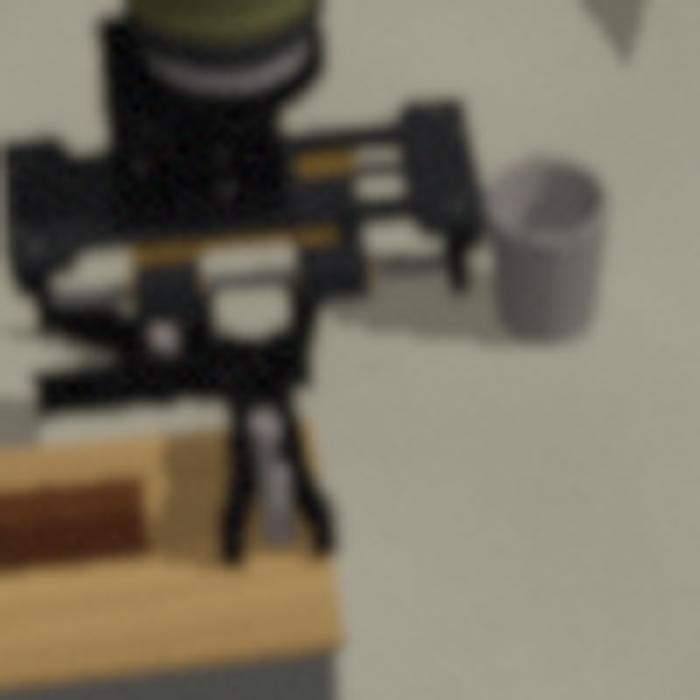

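send_rows(
  steps=[
    [[0, 0, 0.0015], [0, 0, 0], 0.02],
    [[0, 0, 0.0015], [0, 0, 0], 0.035],
    [[0, 0, 0.0015], [0, 0, 0], 0.045],
    [[0, 0, 0.0015], [0, 0, 0], 0.055],
    [[0, 0, 0.0015], [0, 0, 0], 0.07],
  ],
)

```text
time_s: 34.6
tool_pos: [0.5063, -0.1278, 0.1058]
tool_rot: [180.0, 0.0, 93.2]
force: [1.7, 1.2, 1.6]
grip_width: 0.0472
```

send_rows(
  steps=[
    [[0, 0, 0], [0, 0, 0], 0.075],
    [[0, 0, 0], [0, 0, 0], 0.075],
    [[0, 0, 0], [0, 0, 0], 0.075],
    [[0, 0, 0], [0, 0, 0], 0.075],
    [[0, 0, 0], [0, 0, 0], 0.075],
  ],
)

```text
time_s: 35.02
tool_pos: [0.5059, -0.1277, 0.1055]
tool_rot: [-180.0, 0.0, 93.2]
force: [0.2, 0.3, 0.1]
grip_width: 0.0735
```

```bash
python3 - <<'E'
from h import *
delta([.506,-.1275,.106],93.4)
s=snap('scene')
crop(s,180,100,280,200,7,'g2')
E
```

```text
t 35.02 now [ 0.5059 -0.1277  0.1055] [-1.7999e+02  1.0000e-02  9.3220e+01] w 0.0735 F [0.2 0.3 0.1]
shift [ 0.0002  0.0001 -0.0005] turn [-0.0002  0.0002 -0.0031]
```

View pics/g2.png

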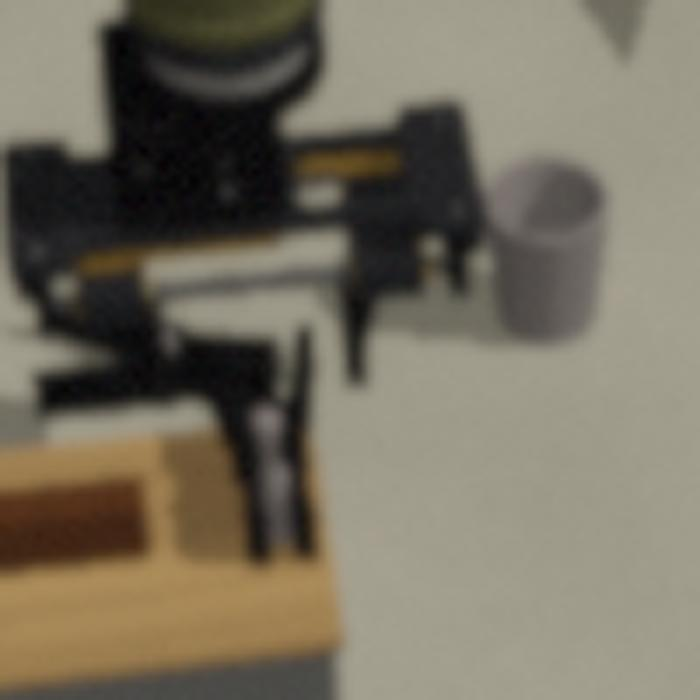

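send_rows(
  steps=[
    [[0, 0, -0.01], [0, 0, 0], 0.075],
    [[0, 0, -0.03], [0, 0, 0], 0.075],
    [[0, 0, -0.06], [0, 0, 0], 0.075],
    [[0, 0, -0.09], [0, 0, 0.05], 0.075],
    [[0, 0, -0.11], [0, 0, 0.12], 0.08],
  ],
)

```text
time_s: 35.48
tool_pos: [0.507, -0.1276, 0.2192]
tool_rot: [179.8, 0.1, 86.2]
force: [0.4, 0.2, 0.6]
grip_width: 0.0772
```

send_rows(
  steps=[
    [[0.005, -0.01, 0], [0, 0, 0.12], 0.08],
    [[0.015, -0.02, 0], [0, 0, 0.24], 0.08],
    [[0.025, -0.03, 0], [0, 0, 0.36], 0.08],
    [[0.035, -0.04, 0], [0, 0, 0.48], 0.08],
    [[0.045, -0.05, 0], [0, 0, 0.6], 0.08],
  ],
)

```text
time_s: 35.9
tool_pos: [0.4587, -0.0789, 0.2164]
tool_rot: [179.9, 0.0, 51.6]
force: [0.1, 0.9, 0.1]
grip_width: 0.0798
```

```bash
python3 - <<'E'
from h import *
delta([.392,-.21,.15],-12.5)
s=snap('scene','5');t=snap('top','5')
crop(s,130,110,270,220,5,'g'); crop(t,240,150,380,290,5,'g2')
E
```

```text
t 35.9 now [ 0.4587 -0.0789  0.2164] [179.95   0.    51.65] w 0.0798 F [0.1 0.9 0.1]
shift [-0.1442  0.029   0.0664] turn [ 9.0000e-04 -4.0000e-04  1.1196e+00]
```

View pics/g.png

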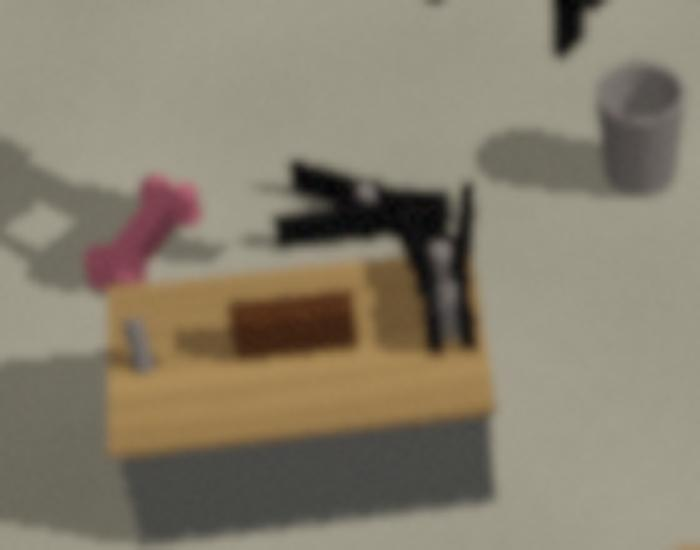

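View pics/g2.png

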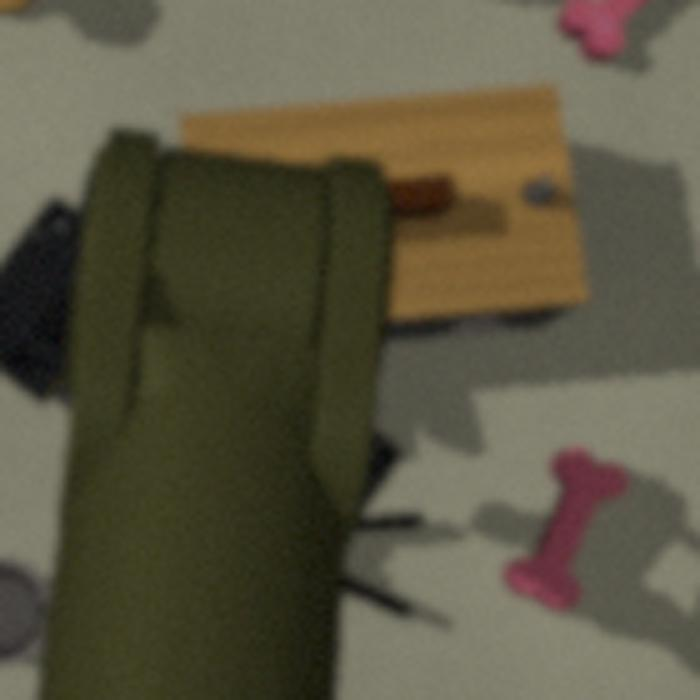

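send_rows(
  steps=[
    [[-0.02, 0.004, 0], [0, 0, 0.11], 0.08],
    [[-0.04, 0.008, 0], [0, 0, 0.22], 0.08],
    [[-0.06, 0.012, 0], [0, 0, 0.34], 0.08],
    [[-0.08, 0.016, 0], [0, 0, 0.46], 0.08],
    [[-0.1, 0.02, 0], [0, 0, 0.57], 0.08],
  ],
)

```text
time_s: 36.42
tool_pos: [0.4131, -0.1723, 0.2163]
tool_rot: [179.9, -0.0, 19.2]
force: [0.0, -0.2, -0.1]
grip_width: 0.0802
```

```bash
python3 - <<'E'
from h import *
delta([.3926,-.211,.11],-12.5)
E
```

```text
t 36.42 now [ 0.4131 -0.1723  0.2163] [ 1.7993e+02 -3.0000e-02  1.9160e+01] w 0.0802 F [ 0.  -0.2 -0.1]
shift [-0.0321  0.0297  0.1063] turn [ 0.0011 -0.0008  0.5526]
```

send_rows(
  steps=[
    [[-0.008, 0.007, 0.01], [0, 0, 0.11], 0.08],
    [[-0.016, 0.015, 0.03], [0, 0, 0.22], 0.08],
    [[-0.024, 0.022, 0.055], [0, 0, 0.34], 0.08],
    [[-0.032, 0.03, 0.085], [0, 0, 0.45], 0.08],
    [[-0.032, 0.03, 0.106], [0, 0, 0.553], 0.08],
  ],
)

```text
time_s: 36.83
tool_pos: [0.3913, -0.2123, 0.108]
tool_rot: [179.9, 0.1, -12.7]
force: [-0.2, -1.0, -0.8]
grip_width: 0.0801
```

send_rows(
  steps=[
    [[0, 0, 0.01], [0, 0, 0], 0.08],
    [[0, 0, 0.02], [0, 0, 0], 0.08],
    [[0, 0, 0.03], [0, 0, 0], 0.08],
    [[0, 0, 0.035], [0, 0, 0], 0.08],
    [[0, 0, 0.035], [0, 0, 0], 0.08],
  ],
)

```text
time_s: 37.25
tool_pos: [0.3929, -0.2093, 0.0742]
tool_rot: [-180.0, 0.0, -12.2]
force: [0.5, 0.4, 0.3]
grip_width: 0.0798
```

```bash
python3 - <<'E'
from h import *
delta([.3926,-.211,.013],-12.5)
s=snap('scene','5');t=snap('top','5')
crop(s,150,100,250,200,6,'g'); 
E
```

```text
t 37.25 now [ 0.3929 -0.2093  0.0742] [-1.7999e+02  3.0000e-02 -1.2240e+01] w 0.0798 F [0.5 0.4 0.3]
shift [0.0001 0.0017 0.0612] turn [-0.0001  0.0005  0.0046]
```

View pics/g.png

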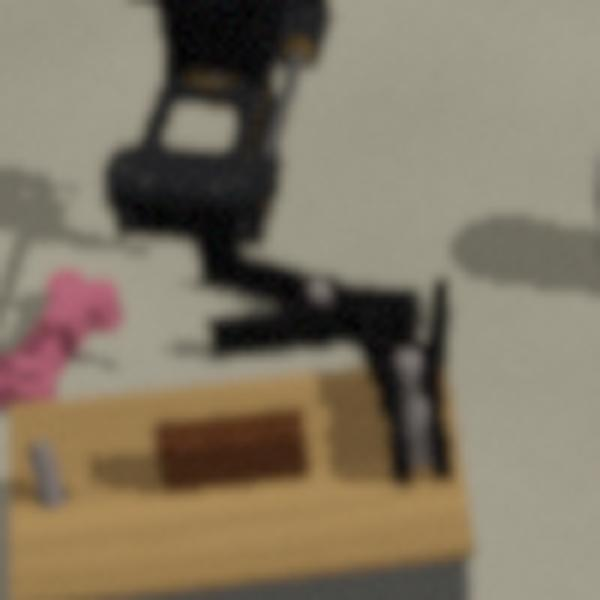

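send_rows(
  steps=[
    [[0, 0.0015, 0.015], [0, 0, 0.005], 0.08],
    [[0, 0.0015, 0.03], [0, 0, 0.005], 0.08],
    [[0, 0.0015, 0.045], [0, 0, 0.005], 0.08],
    [[0, 0.0015, 0.058], [0, 0, 0.005], 0.08],
    [[0, 0.0015, 0.061], [0, 0, 0.005], 0.08],
  ],
)

```text
time_s: 37.77
tool_pos: [0.392, -0.2108, 0.0128]
tool_rot: [-180.0, 0.1, -12.6]
force: [-0.2, 0.1, -0.1]
grip_width: 0.0803
```

send_rows(
  steps=[
    [[0, 0, 0], [0, 0, 0], 0.06],
    [[0, 0, 0], [0, 0, 0], 0.05],
    [[0, 0, 0], [0, 0, 0], 0.04],
    [[0, 0, 0], [0, 0, 0], 0.03],
    [[0, 0, 0], [0, 0, 0], 0.02],
  ],
  grip_force=35,
)

```text
time_s: 38.18
tool_pos: [0.3931, -0.2116, 0.0144]
tool_rot: [179.9, -0.1, -12.7]
force: [0.0, -0.0, 2.8]
grip_width: 0.0545
```

send_rows(
  steps=[
    [[0, 0, 0], [0, 0, 0], 0.02],
    [[0, 0, 0], [0, 0, 0], 0.02],
    [[0, 0, 0], [0, 0, 0], 0.02],
    [[0, 0, 0], [0, 0, 0], 0.02],
    [[0, 0, 0], [0, 0, 0], 0.02],
  ],
)

```text
time_s: 38.6
tool_pos: [0.3932, -0.2118, 0.0145]
tool_rot: [179.9, -0.1, -12.7]
force: [-0.3, -0.8, 6.8]
grip_width: 0.0288
```

```bash
python3 - <<'E'
from h import *
delta([.3926,-.211,.013],-12.5)
s=snap('scene','5');t=snap('top','5')
crop(s,150,100,250,200,6,'g'); crop(t,250,200,370,300,6,'g2')
E
```

```text
t 38.6 now [ 0.3932 -0.2118  0.0145] [ 1.7992e+02 -7.0000e-02 -1.2660e+01] w 0.0288 F [-0.3 -0.8  6.8]
shift [-0.0007 -0.0007  0.0015] turn [ 0.0013 -0.0013 -0.0028]
```

View pics/g.png

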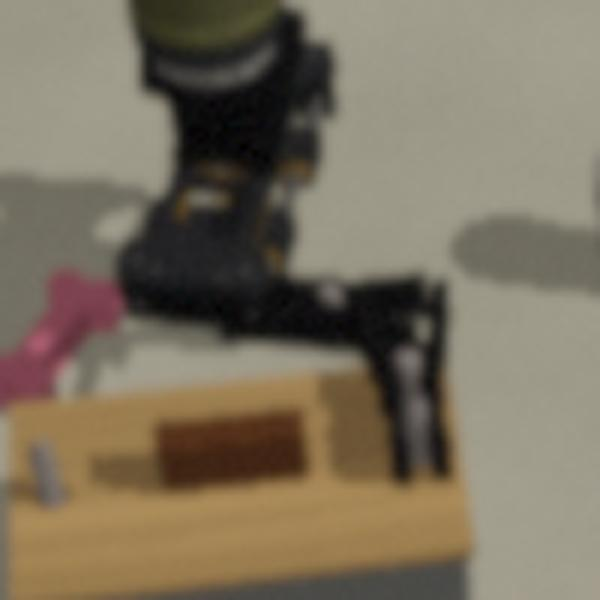

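View pics/g2.png

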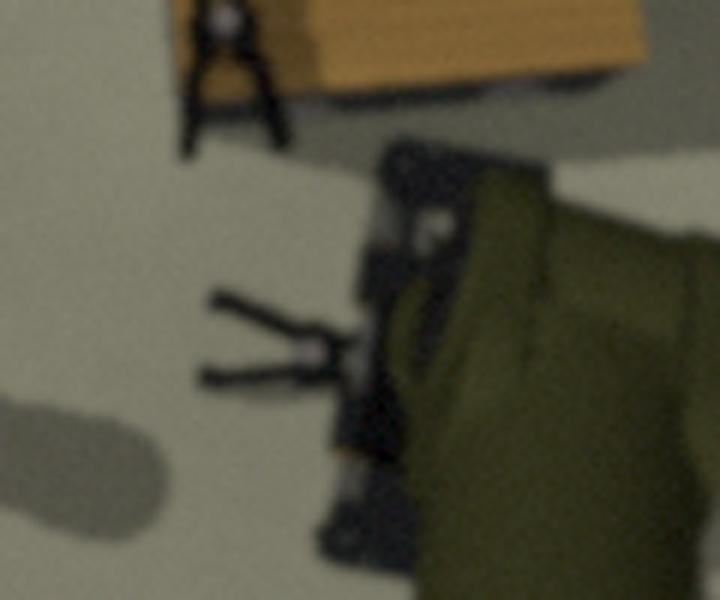

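```bash
python3 - <<'E'
from h import *
t=snap('top');s=snap('scene')
o=env.get_obs();R=Ro.from_euler('xyz',o['tool_rot'],degrees=True)
for n,p in(('hinge',ray(t,302.1,257.9,.029)),('hs',ray(s,150+330/6-.4,100+292/6-.4,.029)),('a',ray(t,285.1,249.6,.026)),('b',ray(t,283.4,262.9,.026))): print(n,p.round(4),R.inv().apply(p-o['tool_pos']).round(4))
# pin right from images
print(proj(s,[[.59,-.299,.131],[.59,-.299,.091],[.58,-.123,.091]]))
E
```

```text
hinge [ 0.4029 -0.1697  0.029 ] [ 0.0003 -0.0432 -0.0146]
hs [ 0.4041 -0.1674  0.029 ] [ 0.0009 -0.0457 -0.0146]
a [ 0.4279 -0.1223  0.026 ] [ 0.0143 -0.095  -0.0116]
b [ 0.3903 -0.1157  0.026 ] [-0.0239 -0.0931 -0.0117]
[[155.56070415 171.83069359]
 [157.9198732  181.28868953]
 [219.35873811 174.48537292]]
```

send_rows(
  steps=[
    [[0, 0, -0.01], [0, 0, 0], 0.02],
    [[0, 0, -0.035], [0, 0, 0], 0.02],
    [[0, 0, -0.07], [0, 0, 0], 0.02],
    [[0, 0, -0.11], [0, 0, 0], 0.02],
    [[0, 0, -0.15], [0, 0, 0], 0.02],
  ],
)

```text
time_s: 39.22
tool_pos: [0.3917, -0.2099, 0.165]
tool_rot: [-179.9, 0.1, -12.6]
force: [0.5, -1.7, -0.9]
grip_width: 0.029
```

send_rows(
  steps=[
    [[0, 0, -0.005], [0, 0, 0.08], 0.02],
    [[0.005, 0.01, -0.01], [0, 0, 0.18], 0.02],
    [[0.012, 0.02, -0.01], [0, 0, 0.29], 0.02],
    [[0.02, 0.03, -0.01], [0, 0, 0.4], 0.02],
    [[0.03, 0.04, -0.01], [0, 0, 0.5], 0.02],
  ],
)

```text
time_s: 39.63
tool_pos: [0.4127, -0.2567, 0.174]
tool_rot: [180.0, 0.0, -41.6]
force: [-0.1, 0.7, 0.1]
grip_width: 0.0288
```

```bash
python3 - <<'E'
from h import *
delta([.5137,-.3035,.175],-86.6)
E
```

```text
t 39.63 now [ 0.4127 -0.2567  0.174 ] [ 1.7997e+02  2.0000e-02 -4.1610e+01] w 0.0288 F [-0.1  0.7  0.1]
shift [ 0.1066 -0.0321 -0.0011] turn [6.000e-04 1.000e-04 7.853e-01]
```

send_rows(
  steps=[
    [[0.012, -0.004, -0.001], [0, 0, 0.09], 0.02],
    [[0.025, -0.008, -0.001], [0, 0, 0.18], 0.02],
    [[0.04, -0.012, -0.001], [0, 0, 0.29], 0.02],
    [[0.055, -0.016, -0.001], [0, 0, 0.4], 0.02],
    [[0.07, -0.021, -0.001], [0, 0, 0.5], 0.02],
  ],
)

```text
time_s: 40.05
tool_pos: [0.4795, -0.2871, 0.1746]
tool_rot: [180.0, 0.1, -70.3]
force: [0.3, 0.0, -1.3]
grip_width: 0.0287
```

```bash
python3 - <<'E'
from h import *
delta([.5137,-.3035,.175],-86.6)
E
```

```text
t 40.05 now [ 0.4795 -0.2871  0.1746] [ 1.7996e+02  5.0000e-02 -7.0270e+01] w 0.0287 F [ 0.3  0.  -1.3]
shift [ 0.027  -0.0266 -0.0005] turn [0.0008 0.0009 0.2849]
```

send_rows(
  steps=[
    [[0.008, -0.008, 0], [0, 0, 0.09], 0.02],
    [[0.017, -0.017, 0], [0, 0, 0.18], 0.02],
    [[0.025, -0.025, 0], [0, 0, 0.26], 0.02],
    [[0.027, -0.0265, 0], [0, 0, 0.285], 0.02],
    [[0.027, -0.0265, 0], [0, 0, 0.285], 0.02],
  ],
)

```text
time_s: 40.47
tool_pos: [0.5139, -0.303, 0.1743]
tool_rot: [180.0, 0.1, -86.3]
force: [-0.6, -0.7, -0.8]
grip_width: 0.029
```

send_rows(
  steps=[
    [[0, 0, 0.005], [0, 0, 0], 0.02],
    [[0, 0, 0.01], [0, 0, 0], 0.02],
    [[0, 0, 0.015], [0, 0, 0], 0.02],
    [[0, 0, 0.015], [0, 0, 0], 0.02],
    [[0, 0, 0.015], [0, 0, 0], 0.02],
  ],
)

```text
time_s: 40.88
tool_pos: [0.513, -0.3032, 0.1591]
tool_rot: [179.9, 0.0, -86.3]
force: [-0.1, 0.4, 0.3]
grip_width: 0.0287
```

```bash
python3 - <<'E'
from h import *
delta([.5137,-.3035,.138],-86.6)
s=snap('scene');t=snap('top')
crop(s,120,100,240,200,6,'g2');crop(t,290,150,390,250,6,'g')
E
```

```text
t 40.88 now [ 0.513  -0.3032  0.1591] [ 1.7994e+02  2.0000e-02 -8.6280e+01] w 0.0287 F [-0.1  0.4  0.3]
shift [ 0.0004 -0.0007  0.0211] turn [0.0011 0.0003 0.0056]
```

View pics/g2.png

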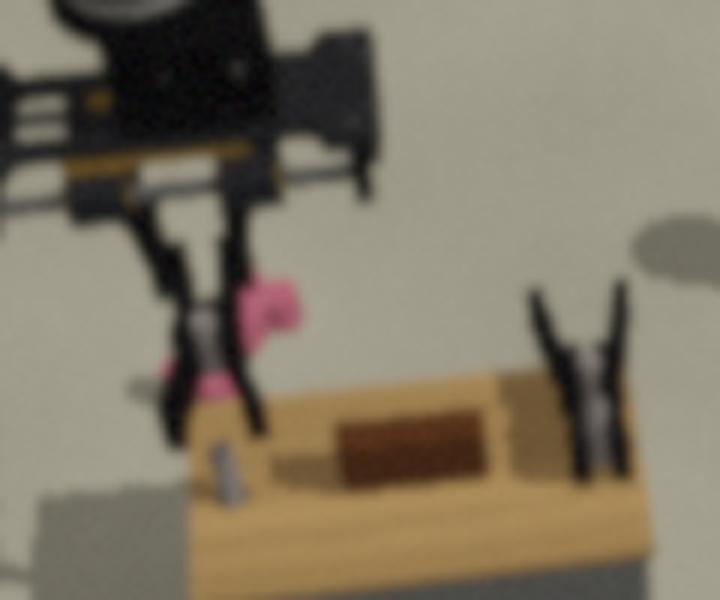

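View pics/g.png

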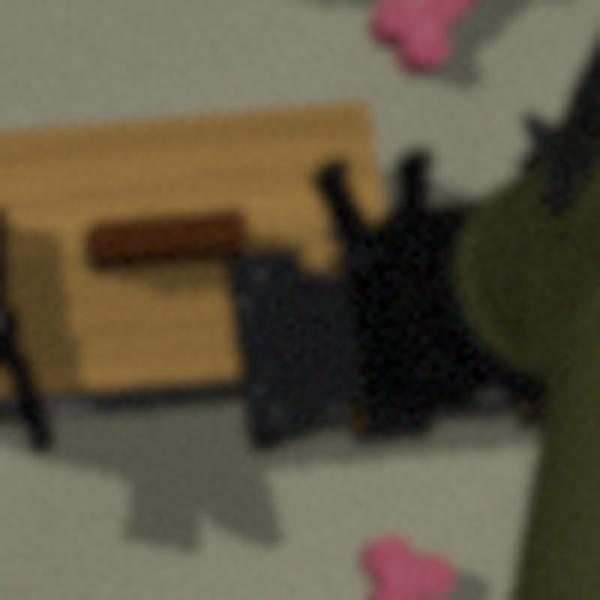

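send_rows(
  steps=[
    [[0.001, -0.002, 0.003], [0, 0, 0], 0.02],
    [[0.002, -0.004, 0.006], [0, 0, 0], 0.02],
    [[0.002, -0.004, 0.012], [0, 0, 0], 0.02],
    [[0.002, -0.004, 0.018], [0, 0, 0], 0.02],
    [[0.002, -0.004, 0.021], [0, 0, 0], 0.02],
  ],
)

```text
time_s: 41.4
tool_pos: [0.5172, -0.3049, 0.1372]
tool_rot: [179.9, 0.0, -86.3]
force: [-0.1, 0.2, 0.0]
grip_width: 0.0289
```

send_rows(
  steps=[
    [[0, 0, 0], [0, 0, 0], 0.02],
    [[0, 0, 0], [0, 0, 0], 0.02],
    [[0, 0, 0], [0, 0, 0], 0.02],
    [[0, 0, 0], [0, 0, 0], 0.02],
    [[0, 0, 0], [0, 0, 0], 0.02],
  ],
)

```text
time_s: 41.82
tool_pos: [0.5179, -0.3052, 0.139]
tool_rot: [-180.0, -0.0, -86.3]
force: [0.1, -0.9, -0.6]
grip_width: 0.0287
```

```bash
python3 - <<'E'
from h import *
delta([.5137,-.3035,.107],-86.6)
s=snap('scene')
crop(s,120,120,220,210,7,'g2')
E
```

```text
t 41.82 now [ 0.5179 -0.3052  0.139 ] [-1.7998e+02 -4.0000e-02 -8.6290e+01] w 0.0287 F [ 0.1 -0.9 -0.6]
shift [-0.002   0.0041  0.032 ] turn [-0.0004 -0.0007  0.0054]
```

View pics/g2.png

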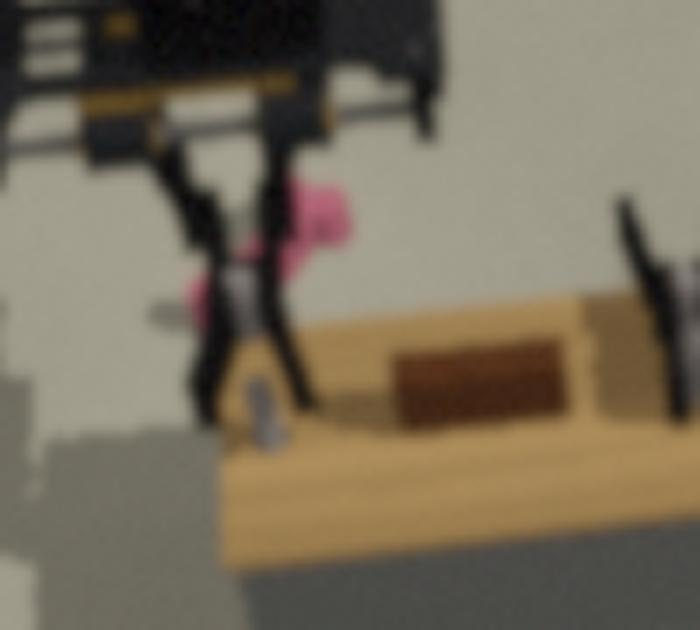

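send_rows(
  steps=[
    [[0.001, 0, 0.006], [0, 0, 0], 0.02],
    [[0.001, 0, 0.012], [0, 0, 0], 0.02],
    [[0.001, 0, 0.018], [0, 0, 0], 0.02],
    [[0.001, 0, 0.024], [0, 0, 0], 0.02],
    [[0.001, 0, 0.03], [0, 0, 0], 0.02],
  ],
)

```text
time_s: 42.28
tool_pos: [0.5175, -0.306, 0.1076]
tool_rot: [180.0, 0.0, -86.3]
force: [0.2, -0.5, -1.3]
grip_width: 0.0292
```

send_rows(
  steps=[
    [[0, 0, 0.001], [0, 0, 0], 0.02],
    [[0, 0, 0.002], [0, 0, 0], 0.02],
    [[0, 0, 0.0025], [0, 0, 0], 0.02],
    [[0, 0, 0.0025], [0, 0, 0], 0.02],
    [[0, 0, 0.0025], [0, 0, 0], 0.02],
  ],
)

```text
time_s: 42.7
tool_pos: [0.5181, -0.3062, 0.1065]
tool_rot: [-180.0, -0.0, -86.3]
force: [0.6, 0.6, -0.3]
grip_width: 0.0289
```

```bash
python3 - <<'E'
from h import *
delta([.518,-.306,.106],-86.6)
s=snap('scene')
crop(s,120,120,220,210,7,'g2')
E
```

```text
t 42.7 now [ 0.5181 -0.3062  0.1065] [-1.7997e+02 -4.0000e-02 -8.6280e+01] w 0.0289 F [ 0.6  0.6 -0.3]
shift [-0.0002  0.0001  0.0005] turn [-0.0005 -0.0007  0.0055]
```

View pics/g2.png

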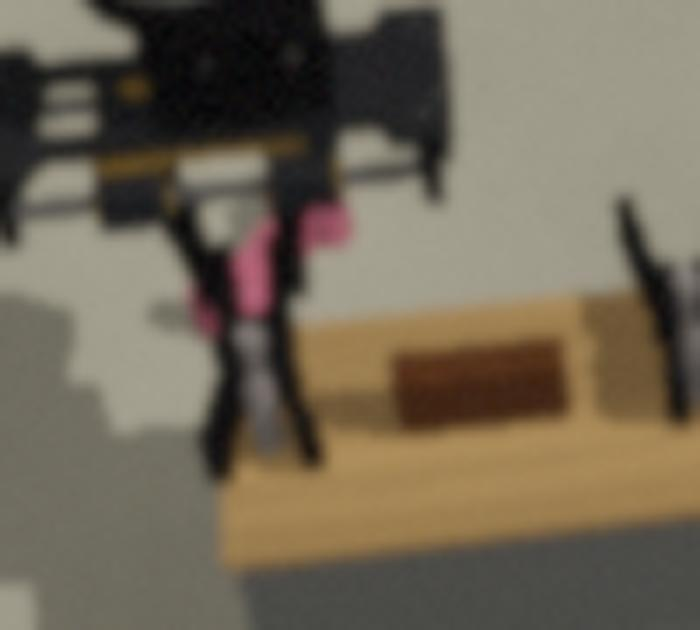

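Pin sits in the jaws; lower 1 mm and release.

send_rows(
  steps=[
    [[0, 0, 0.001], [0, 0, 0], 0.02],
    [[0, 0, 0.001], [0, 0, 0], 0.035],
    [[0, 0, 0.001], [0, 0, 0], 0.045],
    [[0, 0, 0.001], [0, 0, 0], 0.055],
    [[0, 0, 0.001], [0, 0, 0], 0.07],
  ],
)

```text
time_s: 43.17
tool_pos: [0.5181, -0.3059, 0.1054]
tool_rot: [-180.0, -0.0, -86.3]
force: [0.2, 0.9, 0.2]
grip_width: 0.0474
```

send_rows(
  steps=[
    [[0, 0, 0], [0, 0, 0], 0.075],
    [[0, 0, 0], [0, 0, 0], 0.075],
    [[0, 0, 0], [0, 0, 0], 0.075],
    [[0, 0, 0], [0, 0, 0], 0.075],
    [[0, 0, 0], [0, 0, 0], 0.075],
  ],
)

```text
time_s: 43.58
tool_pos: [0.5177, -0.3063, 0.1051]
tool_rot: [180.0, -0.0, -86.3]
force: [-0.8, 0.8, -0.2]
grip_width: 0.0734
```

send_rows(
  steps=[
    [[0, 0, -0.005], [0, 0, 0], 0.075],
    [[0, 0, -0.02], [0, 0, 0], 0.075],
    [[0, 0, -0.05], [0, 0, 0], 0.075],
    [[0, 0, -0.085], [0, 0, 0], 0.075],
    [[0, 0, -0.12], [0, 0, 0], 0.075],
  ],
)

```text
time_s: 44.0
tool_pos: [0.5173, -0.3058, 0.2264]
tool_rot: [179.9, 0.0, -86.3]
force: [1.3, -0.7, -0.0]
grip_width: 0.0753
```

send_rows(
  steps=[
    [[0.03, 0.0, 0], [0, 0, 0], 0.075],
    [[0.065, 0.0, 0], [0, 0, 0], 0.075],
    [[0.1, 0.0, 0], [0, 0, 0], 0.075],
    [[0.14, 0.0, 0], [0, 0, 0], 0.075],
    [[0.18, 0, 0], [0, 0, 0], 0.075],
  ],
)

```text
time_s: 44.42
tool_pos: [0.5295, -0.4873, 0.226]
tool_rot: [-180.0, -0.1, -86.3]
force: [-0.1, 0.5, 0.3]
grip_width: 0.0753
```

```bash
python3 - <<'E'
from h import *
delta([.5,-.4,.2],-86.6)
s=snap('scene','6');t=snap('top','6')
crop(s,140,110,270,210,6,'g2');crop(t,260,160,370,250,7,'g')
E
```

```text
t 44.42 now [ 0.5295 -0.4873  0.226 ] [-1.7998e+02 -7.0000e-02 -8.6250e+01] w 0.0753 F [-0.1  0.5  0.3]
shift [-0.0891  0.0238  0.0259] turn [-0.0003 -0.0012  0.006 ]
```

View pics/g2.png

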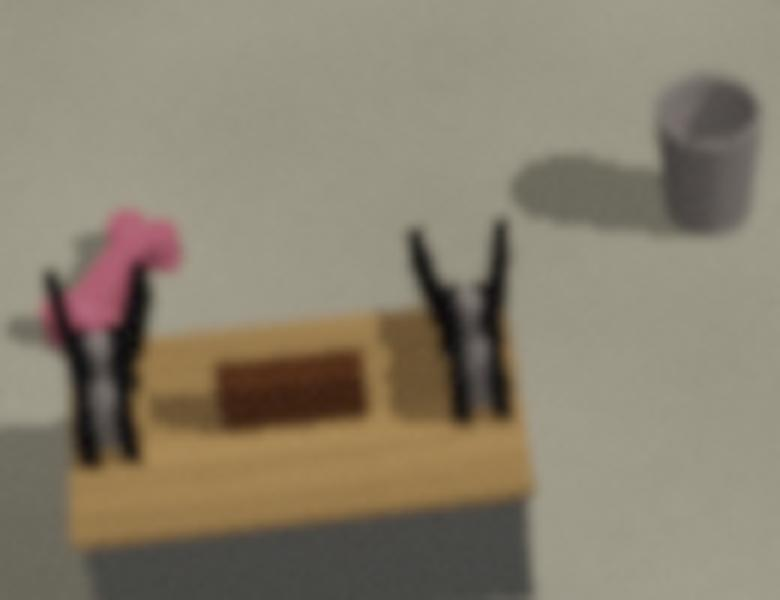

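View pics/g.png

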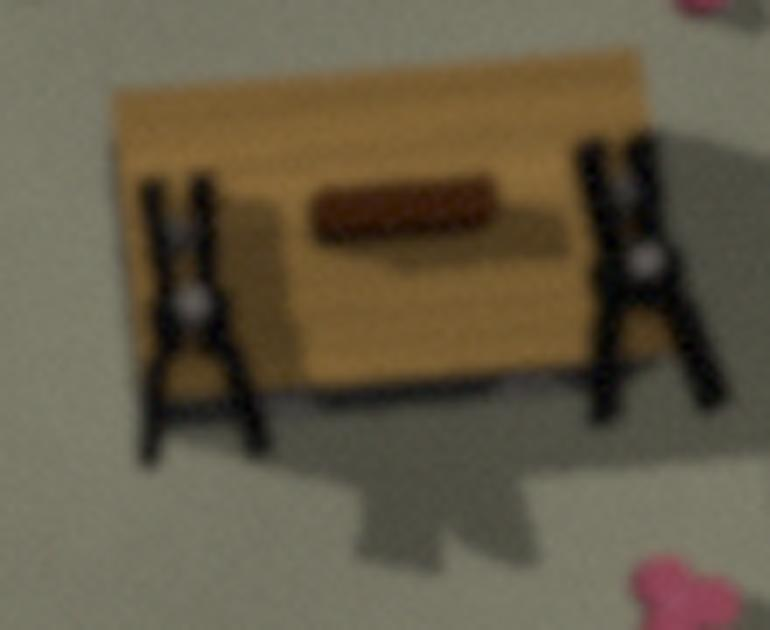

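```bash
python3 - <<'E'
from h import *
s=snap('scene');t=snap('top')
for n,ht,pt,hs,ps in(('L',(192,303),(180,235),(468,292),(480,365)),('R',(645,258),(627,192),(97,342),(107,405))):
    T=lambda p:(260+p[0]/7-.4,160+p[1]/7-.4); S=lambda p:(140+p[0]/6-.4,110+p[1]/6-.4)
    h1=ray(t,*T(ht),.119+.001);h2=ray(s,*S(hs),.120)
    p1=ray(t,*T(pt),.125)
    print(n,'hinge',h1.round(4),h2.round(4),'pin(top cam)',p1.round(4))
P=[[.580,-.123,.131],[.580,-.123,.119],[.590,-.299,.131],[.590,-.299,.119]]
P+= [[.580-.036,-.125,.12],[.59-.036,-.301,.12],[.580+.017,-.122,.119],[.59+.017,-.298,.119]]
crop(t,260,160,370,250,7,'g',proj(t,P));crop(s,140,110,270,210,6,'g2',proj(s,P))
E
```

```text
L hinge [ 0.5477 -0.1249  0.12  ] [ 0.5425 -0.1248  0.12  ] pin(top cam) [ 0.5737 -0.1209  0.125 ]
R hinge [ 0.5609 -0.3021  0.12  ] [ 0.5593 -0.3018  0.12  ] pin(top cam) [ 0.5863 -0.2958  0.125 ]
```

View pics/g.png

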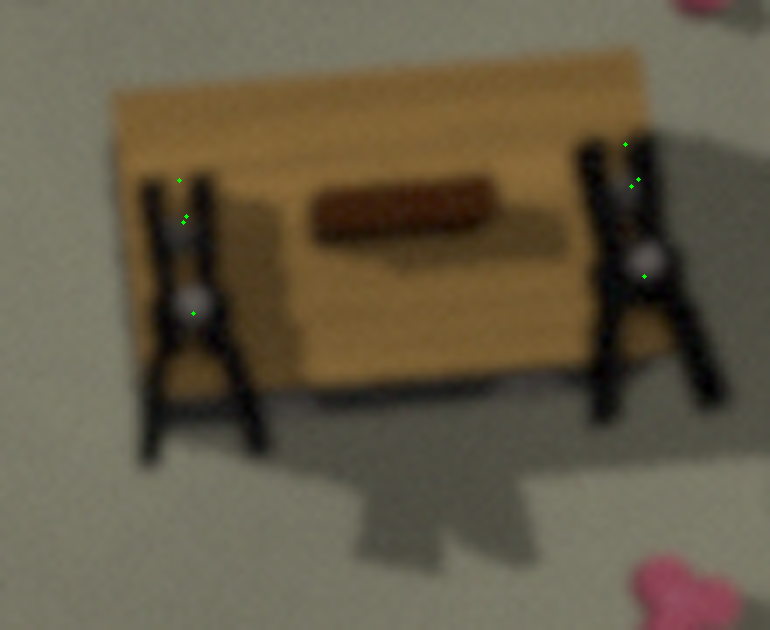

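View pics/g2.png

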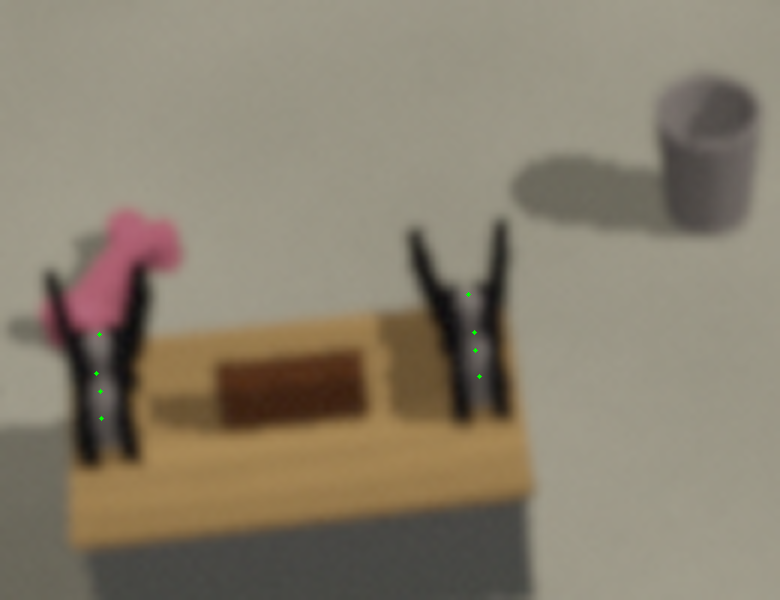

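View pics/scene_6.png

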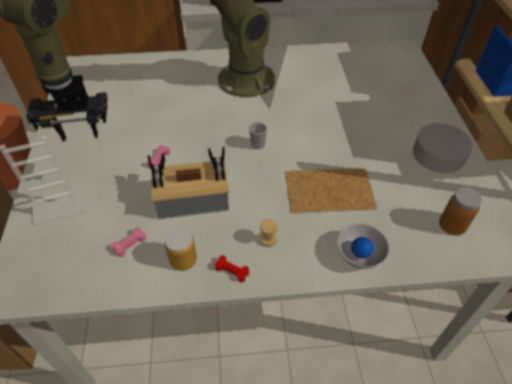

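The spool at (269,233) and tumbler at (258,136) haven't moved. The cover is on the chest with a clamp on each pin, no brown chews are left on the shelf, and the arm is clear.

```bash
python3 -c "
from cell import env
print(env.sign_off())"
```

```text
the job is handed in; nothing more can be done
None
```

I finished the whole job and handed it in at about 45 s of the 210 s allowed; the sign-off gives no verdict.

- **Cover:** I laid it flat on the mat, then put it back over both pins. On seating, the tool stood within 1 mm of where it was when it first gripped the cover.
- **Chews:** Only two brown chews were on the shelf, and both are in the chest. I left the pink and red look-alikes alone.
- **Clamps:** There is one clamp on each pin, lying flat on the cover with the handles toward the robot.

**Last checks, all from the pictures:**
- **Jaw pockets:** In the scene camera the jaw tips reach about 15–17 mm past each pin axis, where 17 mm is expected, so each pin is about 2 mm or less from its pocket. The top camera disagreed: it put the hinge only about 30 mm from the pin instead of 36 mm. Both are within the 12 mm allowed.
- **Jaw opening:** I estimate about 0.18 rad on the left clamp, and the right one looks similar. The limits are 0.07 to 0.28.
- **Camera agreement:** The two cameras differ by up to about 6 mm in x, so I relied on the gripped tool positions where I could.
- **Bystanders:** The spool and tumbler stand where they were, and the arm is clear of everything.

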